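# Cover the staining dishes with their own lids

## Robot

A 6-joint arm with a two-finger parallel gripper is mounted at the origin on the work surface. World frame = base frame: x ahead of the robot, y to its left, z up, the work surface at z = 0. Lengths are in m, angles in rad, forces in N, time in s.
With the tool pointing down it reaches from about 0.375 to 0.9 m from the base axis. Payload 3.1 kg.
Tool frame: the origin (TCP) lies between the finger pads; the fingertips stand 11 mm ahead of it and the grasp point (between the pads) lies 8 mm behind it; z points along the fingers, y is the direction in which the jaws open and shut (so a half turn about z gives the same grasp; the last joint's range is limited). The gripper opens to 85 mm and grips with 20 to 120 N. Pads are 22 mm wide; open, the fingers measure 114 mm over their backs; the gripper's body (76 mm by 85 mm) begins 54 mm behind the grasp point. The pads swing forward as they close: fully open they stand 13 mm farther back than shut.
Start: joints at [-1.478, 0.527, 1.433, -0, 1.181, -0.178], TCP at [0.168, -0.602, 0.22] pointing down, gripper open.
Joint ranges: [-3.08, 3.08], [-0.75, 2.2], [0.22, 2.44], [-1.43, 4.57], [0, 2.65], [-2.85, 2.85]. Speed limits (rad/s): [2.79, 2.79, 3.14, 3.14, 3.14, 3.14].

## Interface

Orientations are given as a unit quaternion [x, y, z, w].
In Python, from station import manip gives the robot as it stands.
- The arm moves only by the tool move_arm, never from a script. Its argument "deltas" is a list of rows, each a list of 5 numbers: the shift along the tool's x, y, z in units of 40 cm (1.0 is 40 cm), then the turn about the tool's z in units of 0.5 rad (1.0 is 0.5 rad), then the opening in per cent of the stroke, from 0 (shut) to 100 (fully open). In form: [[x, y, z, twist, grip], ...]. A call has exactly 8 rows; each row is the pose to reach, as a shift and turn from the pose commanded when the call began, along the tool's axes at that moment; what a row does not reach only later rows make up. A row lasts 1/12 s, in which the tool goes at most 41.7 mm and 7.16 degrees, less where a joint would pass 70% of its speed; a pose out of reach is approached as far as the arm can. A call with a number of a shift or a turn outside -1 to 1 is refused whole. A call with a gripper value outside its range is refused whole. The fingers move at their own pace and stop on an object; "force" is the grip in N (left out, the last holds). Time passes only in rows, so rows that repeat a pose let the fingers close, or fill a call up. It gives the time, the measured TCP pose, the force and the opening at its end, in the units of the state.
- manip.sense(): the state, without advancing time (a new reading comes with each control period).
- manip.snapshot(name): name is "side" or "top"; returns (picture, depth): 420x560x3 uint8, red, green, blue; 420x560 float32, m along the optical axis (not along the pixel's ray), 0 where there is no reading.
- manip.get_calibration(name): a dict with "vfov" (degrees; the focal length in pixels is half the picture's height over the tangent of half this angle, whatever the lens; pixels are square), "cx", "cy" (the principal point, pixels), "D" ([k1, k2, p1, p2, k3] as OpenCV has them; the pictures are not rectified), "pose" (4x4, takes a point from camera to world coordinates). Camera axes: x right, y down, z forward; pixel columns grow to the right and rows downward; lengths in m; the calibration is good to about 2 mm. A picture is of the moment at which its call begins. get_calibration takes no time and is no camera call.
- manip.sign_off(): hands the job in, once; it reports no verdict.
The state is a dict: "t": time; "q": joint angles; "qd": joint speeds; "tau": joint torques, N m; "tcp_pos": TCP position; "tool_rot": TCP orientation; "force": force on the tool from outside, world axes, zero at the start; "ft_torque": the same for the moment, N m; "finger_gap": opening from 0.0 (shut) to 1.0 (fully open).
Only numpy, scipy, OpenCV 4.12 (cv2) and the standard library are available. Lean on these libraries where they do the work, as an engineer would, in place of code of your own. Each camera call takes 0.05 s, during which the arm holds its last target.

## Task

Close up the microscope bench: put onto each of the four open porcelain dishes the lid of its own shape and size (large round, small round, square, oblong), lowered into place rather than dropped, lined up with its dish and lying flat and fully down on the rim. Do not push the dishes about, leave the two spare objectives standing where they are, and let go of every lid.

Things in the scene. Friction and masses are not known exactly. Their poses are not given: they have to be found in the camera images.
- big_lid_grip (a point): Large round (104 mm) white porcelain lid, right way up: plate 5 mm thick, 6 mm boss below (rests on it; plate top 11 mm above bench; boss has 8 mm play in its dish), black round knob (26 mm diameter, foot 20), 30 mm tall, in the middle. Point: on the axis in the handle, at grip height, 35 mm above boss underside, 29 above plate underside, 24 above plate top, 6 below handle top. z up
- small_lid_grip (a point): Small round (72 mm) white porcelain lid, right way up: plate 5 mm thick, 6 mm boss below (rests on it; plate top 11 mm above bench; boss has 8 mm play in its dish), black round knob (26 mm diameter, foot 20), 30 mm tall, in the middle. Point: on the axis in the handle, at grip height, 35 mm above boss underside, 29 above plate underside, 24 above plate top, 6 below handle top. z up
- square_lid_grip (a point): Square (86 x 86 mm) white porcelain lid, right way up: plate 5 mm thick, 6 mm boss below (rests on it; plate top 11 mm above bench; boss has 8 mm play in its dish), black bar handle (44 mm along x, 18 along y), 30 mm tall, in the middle. Point: on the axis in the handle, at grip height, 35 mm above boss underside, 29 above plate underside, 24 above plate top, 6 below handle top. z up
- oblong_lid_grip (a point): Oblong (120 mm in x, 70 in y) white porcelain lid, right way up: plate 5 mm thick, 6 mm boss below (rests on it; plate top 11 mm above bench; boss has 8 mm play in its dish), black bar handle (44 mm along x, 18 along y), 30 mm tall, in the middle. Point: on the axis in the handle, at grip height, 35 mm above boss underside, 29 above plate underside, 24 above plate top, 6 below handle top. z up
- big_dish_mouth (a point): Large round (92 mm outside) open white porcelain dish, empty, loose on the bench, 38 mm tall, walls 4 mm, floor 5 mm, about 0.42 kg. Point: centre of the mouth, level with the rim, z up; the seated lid's grip point is 29 mm above it
- small_dish_mouth (a point): Small round (60 mm outside) open white porcelain dish, empty, loose on the bench, 38 mm tall, walls 4 mm, floor 5 mm, about 0.24 kg. Point: centre of the mouth, level with the rim, z up; the seated lid's grip point is 29 mm above it
- square_dish_mouth (a point): Square (74 x 74 mm outside, sides along x and y) open white porcelain dish, empty, loose on the bench, 38 mm tall, walls 4 mm, floor 5 mm, about 0.36 kg. Point: centre of the mouth, level with the rim, z up; the seated lid's grip point is 29 mm above it; any quarter turn of the lid fits
- oblong_dish_mouth (a point): Oblong (108 mm along x, 58 along y, outside) open white porcelain dish, empty, loose on the bench, 38 mm tall, walls 4 mm, floor 5 mm, about 0.39 kg. Point: centre of the mouth, level with the rim, z up; the seated lid's grip point is 29 mm above it; a half turn of the lid fits too
- lens1_center (a point): one of two alike spare microscope objectives, bright steel stepped barrels 26 mm in diameter and 42 mm tall, standing upright on the bench between the dishes and lids; not part of the job. This point is its centre, 21 mm above the bench
- lens2_center (a point): one of two alike spare microscope objectives, bright steel stepped barrels 26 mm in diameter and 42 mm tall, standing upright on the bench between the dishes and lids; not part of the job. This point is its centre, 21 mm above the bench
There are look-alikes about, which are no part of the job. Leave any turquoise or yellow look-alike of the part that bears small_lid_grip alone.

How it is judged:
At the end, for the whole second after the job is handed in: Each of the four lids lies on the dish of its own shape and size, centred within 14 mm, flat (tilt under 0.06 rad) and seated (its grip point 26 to 32 mm above the rim), the square and oblong ones lined up with their dishes within 0.25 rad; all lids are at rest and released (horizontal distance between big_lid_grip and big_dish_mouth below 0.014 m and z of big_lid_grip in the frame of big_dish_mouth between 0.026 and 0.032 m and angle between each of big_lid_grip, small_lid_grip, square_lid_grip, oblong_lid_grip's own z axis and vertical below 0.06 rad and linear speed of each of big_lid, small_lid, square_lid, oblong_lid below 0.02 m/s and contact force between each of big_lid, small_lid, square_lid, oblong_lid and the fingers below 0.1 N and horizontal distance between small_lid_grip and small_dish_mouth below 0.014 m and z of small_lid_grip in the frame of small_dish_mouth between 0.026 and 0.032 m and horizontal distance between square_lid_grip and square_dish_mouth below 0.014 m and z of square_lid_grip in the frame of square_dish_mouth between 0.026 and 0.032 m and (angle between the x axis of square_lid_grip and the x axis of square_dish_mouth, either way round below 0.25 rad or angle between the x axis of square_lid_grip and the y axis of square_dish_mouth, either way round below 0.25 rad) and horizontal distance between oblong_lid_grip and oblong_dish_mouth below 0.014 m and z of oblong_lid_grip in the frame of oblong_dish_mouth between 0.026 and 0.032 m and angle between the x axis of oblong_lid_grip and the x axis of oblong_dish_mouth, either way round below 0.25 rad); the robot touches nothing.
It fails at once if a lid was dropped (falling free faster than 0.7 m/s) ((linear speed of big_lid above 0.7 m/s and contact force between big_lid and the fingers below 0.05 N) or (linear speed of small_lid above 0.7 m/s and contact force between small_lid and the fingers below 0.05 N) or (linear speed of square_lid above 0.7 m/s and contact force between square_lid and the fingers below 0.05 N) or (linear speed of oblong_lid above 0.7 m/s and contact force between oblong_lid and the fingers below 0.05 N)).
It fails at once if a dish was pushed more than 35 mm from its place (distance of any of big_dish_mouth, small_dish_mouth, square_dish_mouth, oblong_dish_mouth from where it was at the start of the episode above 0.035 m).
It fails at once if a spare objective was knocked over or moved more than 30 mm (distance of any of lens1_center, lens2_center from where it was at the start of the episode above 0.03 m or angle between any of lens1_center, lens2_center's own z axis and vertical above 0.5 rad).
It also fails if it takes over 99 s, if anything falls off the work surface, if the arm or the gripper's body presses on something with over 40 N, if the wrist force passes 120 N, or if a joint passes its speed limit or range.

## Working session

There is one attempt and no reset: what is moved stays moved. The work goes in short steps, Python scripts to look and compute and a tool call to move; the robot and the scene stay as the last step left them, time stands still between calls to the robot, and variables do not carry over. Pictures are saved under pics/ and viewed, and the job is handed in when it is done.

Besides the shell and the picture viewer there is one more tool, called after "Request:" as name(argument=value, ...), one argument or row to a line, values as JSON. move_arm: Moves the arm, as the interface text tells. Its arguments: {"type":"object","properties":{"deltas":{"type":"array","items":{"type":"array","items":{"type":"number"}}},"force":{"type":"number"}},"required":["deltas"]}

```bash
mkdir -p pics; ls; python3 - <<'E'
from station import manip
import cv2,numpy as np
for n in ("top","side"):
    p,d=manip.snapshot(n); cv2.imwrite(f"pics/{n}0.png",p[:,:,::-1]); np.savez(f"{n}0.npz",p=p,d=d)
    c=manip.get_calibration(n); print(n,c["vfov"],c["cx"],c["cy"],c["D"]);print(np.round(c["pose"],4))
s=manip.sense();print(s["t"],s["tcp_pos"],s["tool_rot"],s["finger_gap"],s["force"])
E
```

```text
pics
top 43.7771023340901 288.744885568065 213.19360216555313 [-0.13550828  0.          0.          0.          0.        ]
[[ 0.0159 -0.9859  0.1663  0.2204]
 [-0.9996 -0.0199 -0.0222  0.0909]
 [ 0.0252 -0.1659 -0.9858  1.3475]
 [ 0.      0.      0.      1.    ]]
side 42.35600209915679 278.08598320086753 202.23552493637678 [0.01864572 0.         0.         0.         0.        ]
[[-0.9872 -0.1119  0.1137  0.3095]
 [-0.1592  0.6492 -0.7438  1.0221]
 [ 0.0094 -0.7524 -0.6587  0.9099]
 [ 0.      0.      0.      1.    ]]
0.1 [ 0.16775235 -0.60136004  0.21883149] [ 9.90781495e-01  1.35466030e-01  6.06079668e-05 -9.89766509e-04] 0.9966371766661768 [0.01993498 0.73303187 0.44908628]
```

View pics/top0.png

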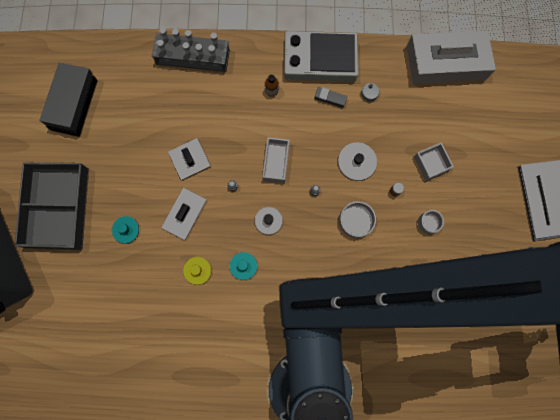

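View pics/side0.png

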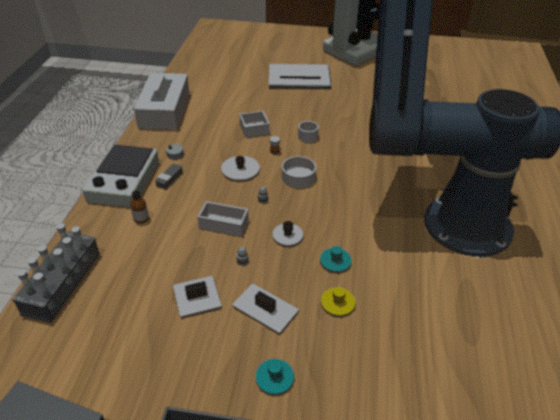

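```bash
cat > h.py <<'E'
import numpy as np,cv2
from station import manip
def cal(n):
    c=manip.get_calibration(n); f=210/np.tan(np.radians(c["vfov"])/2)
    return np.array([[f,0,c["cx"]],[0,f,c["cy"]],[0,0,1.]]),np.array(c["D"]),np.array(c["pose"])
def ray(n,uv):
    K,D,T=cal(n); u=cv2.undistortPoints(np.array(uv,float).reshape(-1,1,2),K,D).reshape(-1,2)
    return np.c_[u,np.ones(len(u))]@T[:3,:3].T, T[:3,3]
def plane(n,uv,z):
    r,o=ray(n,uv); return o+r*((z-o[2])/r[:,2])[:,None]
def cloud(n,d):
    h,w=d.shape; v,u=np.mgrid[:h,:w]; r,o=ray(n,np.c_[u.ravel(),v.ravel()])
    return (o+r*d.reshape(-1,1)).reshape(h,w,3)
def proj(n,P):
    K,D,T=cal(n); R=T[:3,:3].T; return cv2.projectPoints(np.array(P,float).reshape(-1,3),cv2.Rodrigues(R)[0],-R@T[:3,3],K,D)[0].reshape(-1,2)
E
python3 - <<'E'
from h import *
z=np.load("top0.npz");p,d=z["p"],z["d"]
C=cloud("top",d)
for nm,(u,v) in dict(sq=(189,159),ob=(184,213),obd=(276,160),big=(358,160),sqd=(434,162),sm=(269,220),bd=(357,220),sd=(431,222),tab=(240,240),l1=(233,185),l2=(315,190),j=(397,188)).items():
    print(nm,np.round(C[v,u],4))
x=cv2.resize(p[120:290,90:470],None,fx=2.1,fy=2.1,interpolation=cv2.INTER_CUBIC);cv2.imwrite("pics/crop0.png",x[:,:,::-1])
hsv=cv2.cvtColor(p,cv2.COLOR_RGB2HSV)
m=((hsv[...,1]<60)&(hsv[...,2]>90)).astype(np.uint8)
m[:125]=0;m[250:]=0;m[:,:100]=0;m[:,470:]=0
n,l,s,c=cv2.connectedComponentsWithStats(m)
for i in range(1,n):
    if s[i,4]>15: print(i,s[i],np.round(c[i],1))
t=C[230:250,300:400].reshape(-1,3);print(t[:,2].mean(),t[:,2].std())
E
```

```text
sq [0.5769 0.3211 0.0435]
ob [0.4361 0.3274 0.0397]
obd [0.5892 0.0967 0.0051]
big [ 0.5846 -0.1164  0.0407]
sqd [ 0.5949 -0.3295  0.0055]
sm [0.4222 0.1111 0.042 ]
bd [ 0.4339 -0.1196 -0.0044]
sd [ 0.4308 -0.3157  0.0054]
tab [ 0.3752  0.186  -0.0042]
l1 [0.5117 0.2054 0.0379]
l2 [ 0.5022 -0.0048  0.0415]
j [ 0.5123 -0.2173  0.042 ]
1 [263 137  27  43 837] [275.6 160. ]
2 [168 138  42  42 873] [188.7 158.7]
3 [ 338  142   39   38 1060] [357.  161.1]
4 [418 142  36  36 591] [434.  161.1]
5 [229 181   6   5  27] [231.6 182.9]
7 [393 183  11  10  91] [398.  187.5]
8 [311 185   9   7  33] [315.8 187.6]
9 [ 161  188   45   52 1088] [183.6 213.7]
11 [340 201  36  36 886] [356.8 219.6]
12 [255 207  28  28 519] [268.2 220.5]
13 [422 210  22  23 321] [431.3 221.7]
0.005967082167190361 0.085327187169392
```

View pics/crop0.png

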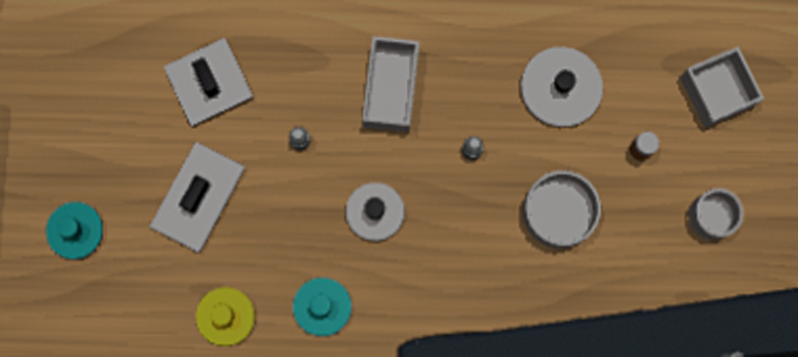

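```bash
cat >> h.py <<'E'
def blob(p,u,v,r=32):
    hsv=cv2.cvtColor(p,cv2.COLOR_RGB2HSV)
    m=((hsv[...,1]<60)&(hsv[...,2]>90)).astype(np.uint8)
    n,l,s,c=cv2.connectedComponentsWithStats(m)
    w=l[v-r:v+r,u-r:u+r]; k=[i for i in np.unique(w) if i]
    k=max(k,key=lambda i:(w==i).sum()); return (l==k).astype(np.uint8)
def fitw(X):
    X=(X[:,:2]*1000).astype(np.float32)
    (cx,cy),r=cv2.minEnclosingCircle(X); R=cv2.minAreaRect(X)
    return np.round([cx,cy,r],1),np.round(R[0],1),np.round(R[1],1),round(R[2],1)
E
python3 - <<'E'
from h import *
z=np.load("top0.npz");p,d=z["p"],z["d"];C=cloud("top",d)
L=dict(sqL=(189,159),obL=(184,213),bigL=(357,161),smL=(268,220))
Dd=dict(obD=(276,160),sqD=(434,161),bigD=(357,220),smD=(431,222))
blk=(p.max(2)<55).astype(np.uint8)
for k,(u,v) in L.items():
    m=blob(p,u,v); c=max(cv2.findContours(m,0,2)[0],key=cv2.contourArea)
    M=cv2.moments(c); cc=(M['m10']/M['m00'],M['m01']/M['m00'])
    print(k,fitw(plane("top",cv2.convexHull(c).reshape(-1,2),.0095)),"centroid",np.round(plane("top",[cc],.0095)*1000,1))
    b=np.zeros_like(blk); cv2.drawContours(b,[cv2.convexHull(c)],0,1,-1); b&=blk
    hi=(b>0)&(C[...,2]>.034); q=np.argwhere(hi)[:,::-1]
    print("   handle",len(q),fitw(plane("top",q,.041)),np.round(plane("top",q,.041).mean(0)*1000,1), np.median(C[hi][:,2]))
for k,(u,v) in Dd.items():
    m=blob(p,u,v); win=np.zeros_like(m);win[v-30:v+30,u-30:u+30]=1
    hi=(win>0)&(C[...,2]>.026)&(C[...,2]<.05); q=np.argwhere(hi)[:,::-1]
    print(k,len(q),fitw(plane("top",q,.038)),"med z",np.median(C[hi][:,2]))
    c=max(cv2.findContours(m,0,2)[0],key=cv2.contourArea).reshape(-1,2)
    print("   colour",fitw(plane("top",c,.038)))
for k,(u,v) in dict(l1=(233,185),l2=(315,190),j=(397,188)).items():
    win=np.zeros_like(m);win[v-9:v+9,u-9:u+9]=1;hi=(win>0)&(C[...,2]>.02);q=C[hi];print(k,np.round([q.min(0),np.median(q,0),q.max(0)],3).tolist())
E
```

```text
sqL (array([588.1, 328.7,  59. ]), array([588. , 328.3]), array([85.9, 86.3]), 26.9) centroid [[587.6 328.4   9.5]]
   handle 101 (array([584.3, 324.5,  24.4]), array([583.5, 326.1]), array([48.4, 16.1]), 28.5) [585.6 326.5  41. ] 0.039779173473313056
obL (array([440.4, 334.9,  67.5]), array([440.1, 334.3]), array([ 71.2, 120.2]), 64.4) centroid [[439.6 334.2   9.5]]
   handle 113 (array([437.9, 331.9,  21.5]), array([438. , 332.8]), array([17.8, 42.1]), 64.0) [438.1 332.7  41. ] 0.040279786919034555
bigL (array([ 591.3, -119.2,   52.2]), array([ 591. , -118.8]), array([102. , 102.1]), 45.8) centroid [[ 590.9 -118.9    9.5]]
   handle 70 (array([ 589.3, -118.7,   13. ]), array([ 590., -119.]), array([22.3, 23. ]), 44.7) [ 589.6 -118.1   41. ] 0.04075779264870849
smL (array([426.1, 113.9,  36.3]), array([426. , 112.9]), array([70.7, 70. ]), 1.2) centroid [[426.3 113.8   9.5]]
   handle 69 (array([424.1, 113.7,  12.1]), array([423.6, 113.6]), array([23. , 20.2]), 1.2) [424.8 113.8  41. ] 0.04039282413054135
obD 238 (array([584.7,  98.2,  61.7]), array([584.2,  98. ]), array([ 58., 111.
[... 294 characters left out ...]
ray([ 593. , -322.4]), array([75.7, 73.8]), 24.7)
bigD 223 (array([ 429.7, -114.3,   46.9]), array([ 428.8, -114.5]), array([90.2, 90.7]), 90.0) med z 0.03589435128219609
   colour (array([ 430.9, -115.2,   46.1]), array([ 432. , -115.1]), array([90.1, 90.5]), 45.2)
smD 142 (array([ 456.6, -280.2,   69.3]), array([ 460.7, -288.2]), array([132.5,  61.5]), 29.9) med z 0.0352931232197653
   colour (array([ 428.9, -309.5,   30. ]), array([ 428.5, -310. ]), array([55.8, 58. ]), 88.5)
l1 [[0.22, 0.091, 0.021], [0.512, 0.208, 0.036], [0.523, 0.222, 1.348]]
l2 [[0.22, -0.017, 0.02], [0.505, -0.005, 0.036], [0.517, 0.091, 1.348]]
j [[0.22, -0.234, 0.02], [0.512, -0.219, 0.043], [0.526, 0.091, 1.348]]
```

```bash
cat > go.py <<'E'
import sys,numpy as np
from scipy.spatial.transform import Rotation as R
from station import manip
s=manip.sense(); r=R.from_quat(s["tool_rot"]); X=r.as_matrix()[:,0]; psi=np.degrees(np.arctan2(X[1],X[0]))
print("t",round(s["t"],2),"tcp",np.round(np.array(s["tcp_pos"])*1000,1),"psi",round(psi,2),"tilt",np.round(r.as_matrix()[:,2],4),"gap",round(s["finger_gap"],3),"F",np.round(s["force"],1))
a=list(map(float,sys.argv[1:]))
if a:
    d=r.inv().apply(np.array(a[:3])/1000-s["tcp_pos"])/.4
    tw=-((a[3]-psi+180)%360-180)/np.degrees(.5)
    print("delta",np.round(d,3),"twist",round(tw,3))
E
python3 go.py 590.5 -118.7 160 15.6
```

```text
t 0.1 tcp [ 167.8 -601.4  218.8] psi 15.57 tilt [-1.e-04  2.e-03 -1.e+00] gap 0.997 F [0.  0.7 0.4]
delta [ 1.342 -0.878  0.149] twist -0.001
```

Request:
move_arm(
  deltas=[
    [0.08,-0.05,0.0,0,100],
    [0.17,-0.11,0.0,0,100],
    [0.26,-0.17,0.0,0,100],
    [0.35,-0.23,0.0,0,100],
    [0.44,-0.29,0.0,0,100],
    [0.53,-0.35,0.0,0,100],
    [0.62,-0.4,0.0,0,100],
    [0.7,-0.45,0.0,0,100],
  ],
  force=40,
)

```text
t: 0.77
tcp_pos: [0.3877, -0.3543, 0.2195]
tool_rot: [0.991, 0.135, -0.0, -0.0]
force: [0.6, 0.2, -0.9]
finger_gap: 0.993
```

```bash
python3 go.py 590.5 -118.7 120 15.6
```

```text
t 0.77 tcp [ 387.7 -354.3  219.5] psi 15.54 tilt [-2.e-04  4.e-04 -1.e+00] gap 0.993 F [ 0.6  0.2 -0.9]
delta [ 0.646 -0.431  0.249] twist -0.002
```

Request:
move_arm(
  deltas=[
    [0.08,-0.05,0.03,0,100],
    [0.17,-0.11,0.06,0,100],
    [0.26,-0.17,0.1,0,100],
    [0.35,-0.23,0.14,0,100],
    [0.44,-0.29,0.18,0,100],
    [0.53,-0.35,0.21,0,100],
    [0.61,-0.405,0.24,0,100],
    [0.646,-0.431,0.249,0,100],
  ],
)

```text
t: 1.43
tcp_pos: [0.5901, -0.1183, 0.1186]
tool_rot: [0.991, 0.136, -0.001, -0.001]
force: [-0.1, -0.6, -0.3]
finger_gap: 0.997
```

```bash
python3 go.py 590.5 -118.7 28 15.6
```

```text
t 1.43 tcp [ 590.1 -118.3  118.6] psi 15.61 tilt [-1.6e-03  9.0e-04 -1.0e+00] gap 0.997 F [-0.1 -0.6 -0.3]
delta [0.001 0.002 0.226] twist 0.0
```

Request:
move_arm(
  deltas=[
    [0,0,0.04,0,100],
    [0,0,0.08,0,100],
    [0,0,0.12,0,100],
    [0,0,0.16,0,100],
    [0,0,0.19,0,100],
    [0,0,0.215,0,100],
    [0,0,0.225,0,100],
    [0,0,0.225,0,100],
  ],
)

```text
t: 2.1
tcp_pos: [0.5888, -0.1205, 0.0291]
tool_rot: [0.991, 0.135, -0.001, -0.001]
force: [0.0, -0.3, 0.8]
finger_gap: 0.997
```

Request:
move_arm(
  deltas=[
    [0,0,0,0,60],
    [0,0,0,0,40],
    [0,0,0,0,25],
    [0,0,0,0,15],
    [0,0,0,0,5],
    [0,0,0,0,5],
    [0,0,0,0,5],
    [0,0,0,0,5],
  ],
  force=50,
)

```text
t: 2.77
tcp_pos: [0.5895, -0.1206, 0.0302]
tool_rot: [0.991, 0.135, 0.0, 0.0]
force: [-0.8, 0.2, -0.6]
finger_gap: 0.05
```

```bash
python3 go.py 430.5 -115 140 15.6
```

```text
t 2.77 tcp [ 589.5 -120.6   30.2] psi 15.57 tilt [ 2.e-04 -1.e-04 -1.e+00] gap 0.05 F [-0.8  0.2 -0.6]
delta [-0.379 -0.12  -0.274] twist -0.001
```

```bash
python3 - <<'E'
from h import *
for n in ("top","side"):
    p,d=manip.snapshot(n); np.savez(f"{n}1.npz",p=p,d=d)
    u,v=proj(n,[[.59,-.119,.03]])[0].astype(int); print(n,u,v)
    x=cv2.resize(p[max(v-70,0):v+70,max(u-90,0):u+90],None,fx=4,fy=4,interpolation=cv2.INTER_CUBIC);cv2.imwrite(f"pics/{n}1.png",x[:,:,::-1])
E
```

```text
top 358 159
side 239 161
```

View pics/top1.png

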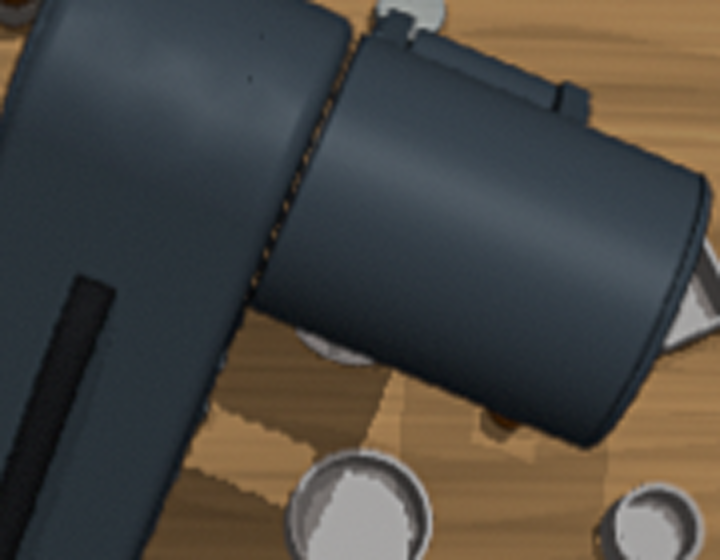

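View pics/side1.png

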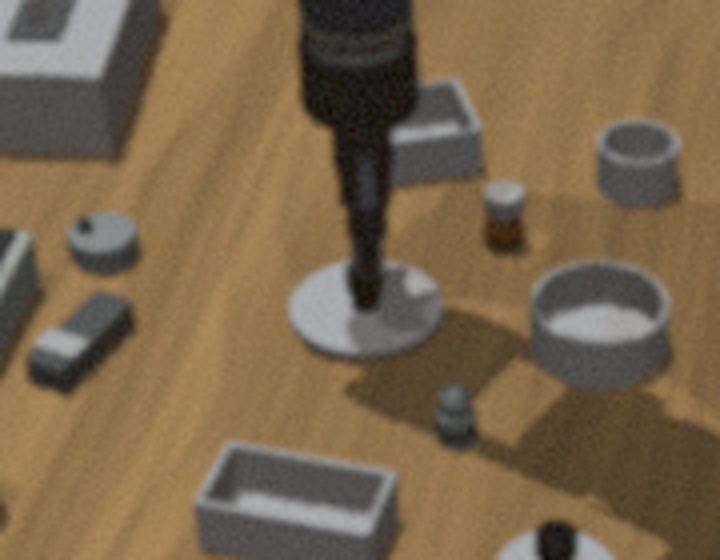

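Request:
move_arm(
  deltas=[
    [0,0,-0.01,0,0],
    [0,0,-0.02,0,0],
    [0,0,-0.03,0,0],
    [0,0,-0.04,0,0],
    [0,0,-0.05,0,0],
    [0,0,-0.05,0,0],
    [0,0,-0.05,0,0],
    [0,0,-0.05,0,0],
  ],
)

```text
t: 3.53
tcp_pos: [0.5894, -0.1206, 0.0502]
tool_rot: [0.991, 0.135, 0.0, 0.0]
force: [-0.7, 0.1, 1.0]
finger_gap: -0.002
```

```bash
python3 go.py; python3 - <<'E'
from h import *
for n in ("side",):
    p,d=manip.snapshot(n); np.savez(f"{n}2.npz",p=p,d=d)
    u,v=proj(n,[[.59,-.119,.03]])[0].astype(int); print(n,u,v)
    x=cv2.resize(p[max(v-70,0):v+30,max(u-60,0):u+60],None,fx=6,fy=6,interpolation=cv2.INTER_CUBIC);cv2.imwrite(f"pics/{n}2.png",x[:,:,::-1])
E
```

```text
t 3.53 tcp [ 589.4 -120.6   50.2] psi 15.57 tilt [ 0. -0. -1.] gap -0.002 F [-0.7  0.1  1. ]
side 239 161
```

View pics/side2.png

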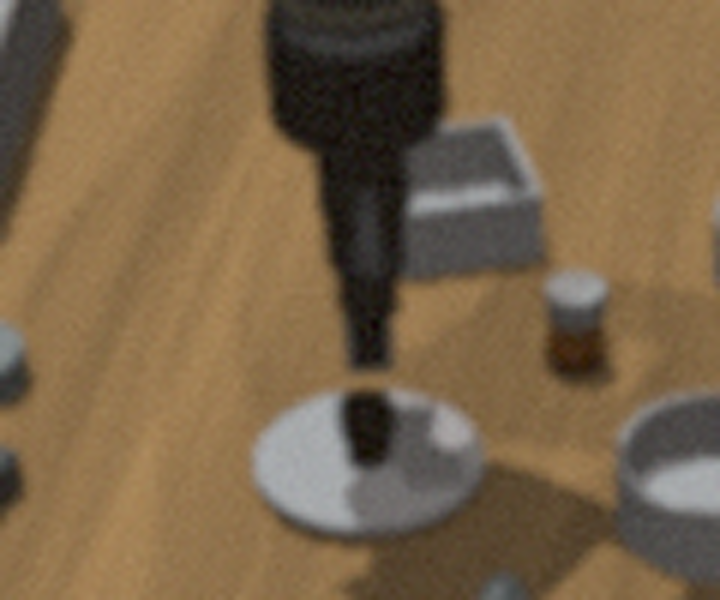

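```bash
python3 - <<'E'
from h import *
z=np.load("side2.npz");C=cloud("side",z["d"])
print("proj tcp",proj("side",[[.5894,-.1206,.0502],[.5894,-.1206,.0392]]))
for v in range(126,174,2): print(v,np.round(C[v,238:244:2]*1000).astype(int).tolist(), z["p"][v,240])
E
```

```text
proj tcp [[239.72459054 154.9540041 ]
 [239.87772941 158.27356258]]
126 [[580, -78, 170], [576, -81, 169], [571, -83, 168]] [53 50 50]
128 [[581, -81, 163], [576, -82, 162], [571, -83, 162]] [56 56 49]
130 [[584, -91, 149], [576, -79, 158], [568, -69, 166]] [54 52 56]
132 [[586, -99, 138], [574, -70, 159], [569, -74, 157]] [53 55 53]
134 [[578, -65, 156], [573, -68, 154], [569, -69, 154]] [55 50 51]
136 [[576, -58, 154], [572, -63, 151], [566, -59, 155]] [43 38 38]
138 [[577, -61, 146], [572, -62, 146], [568, -65, 145]] [35 35 31]
140 [[580, -69, 134], [577, -78, 129], [571, -76, 131]] [33 31 21]
142 [[584, -87, 116], [580, -90, 114], [574, -90, 115]] [33 32 21]
144 [[590, -108, 94], [584, -105, 97], [579, -109, 95]] [30 21 22]
146 [[590, -108, 88], [584, -104, 91], [579, -106, 91]] [36 35 29]
148 [[588, -100, 87], [586, -111, 80], [579, -107, 84]] [31 17 14]
150 [[591, -112, 72], [585, -108, 76], [580, -109, 76]] [37 30 26]
152 [[591, -110, 67], [585, -107, 71], [581, -112, 67]] [78 64 48]
154 [[612, -194, -3], [605, -186, 4], [601, -194, -1]] [136 110  70]
156 [[597, -133, 37], [591, -129, 41], [584, -126, 44]] [74 60 40]
158 [[595, -122, 38], [590, -124, 37], [585, -125, 38]] [26 19 11]
160 [[592, -108, 43], [587, -109, 42], [581, -111, 42]] [27 25 22]
162 [[592, -109, 35], [586, -107, 37], [582, -112, 34]] [36 25 26]
164 [[592, -107, 30], [587, -108, 30], [582, -111, 28]] [24 17 13]
166 [[594, -114, 18], [588, -111, 21], [583, -113, 20]] [21 18  0]
168 [[593, -111, 13], [588, -111, 14], [582, -108, 17]] [55 51 52]
170 [[593, -108, 9], [586, -103, 13], [583, -111, 8]] [105 105 104]
172 [[590, -96, 11], [585, -98, 11], [580, -99, 10]] [114 113 111]
```

Request:
move_arm(
  deltas=[
    [0,0,0,0,100],
    [0,0,0,0,100],
    [0,0,0,0,100],
    [0,0,0,0,100],
    [0,0,0,0,100],
    [0,0,0,0,100],
    [0.002,-0.003,0,0,100],
    [0.004,-0.003,0,0,100],
  ],
)

```text
t: 4.25
tcp_pos: [0.5906, -0.1188, 0.0501]
tool_rot: [0.991, 0.135, -0.0, -0.0]
force: [-0.0, -0.4, -0.3]
finger_gap: 1.0
```

Request:
move_arm(
  deltas=[
    [0,0,0.02,0,100],
    [0,0,0.04,0,100],
    [0,0,0.06,0,100],
    [0,0,0.08,0,100],
    [0,0,0.095,0,100],
    [0,0,0.105,0,100],
    [0,0,0.11,0,100],
    [0,0,0.11,0,100],
  ],
)

```text
t: 4.92
tcp_pos: [0.5903, -0.119, 0.0054]
tool_rot: [0.991, 0.135, -0.0, -0.0]
force: [-0.4, -0.4, 0.1]
finger_gap: 0.997
```

```bash
python3 go.py; python3 - <<'E'
from h import *
for n in ("side",):
    p,d=manip.snapshot(n); np.savez(f"{n}3.npz",p=p,d=d)
    u,v=239,161
    x=cv2.resize(p[max(v-70,0):v+30,max(u-60,0):u+60],None,fx=6,fy=6,interpolation=cv2.INTER_CUBIC);cv2.imwrite(f"pics/{n}3.png",x[:,:,::-1])
E
```

```text
t 4.92 tcp [ 590.3 -119.     5.4] psi 15.57 tilt [-1.e-03  4.e-04 -1.e+00] gap 0.997 F [-0.4 -0.4  0.1]
```

View pics/side3.png

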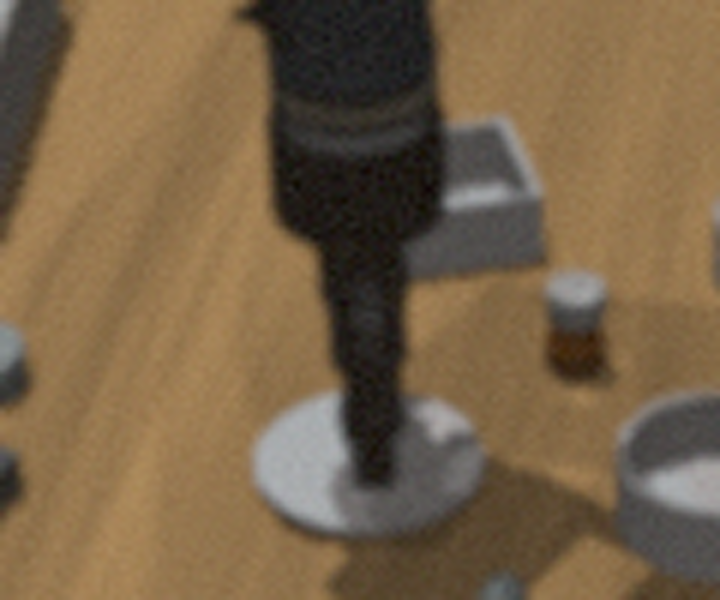

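```bash
python3 - <<'E'
from h import *
z=np.load("side3.npz");C=cloud("side",z["d"])
for v in range(154,178,2): print(v,np.round(C[v,240:244:2]*1000).astype(int).tolist(), z["p"][v,241])
E
```

```text
154 [[572, -52, 105], [566, -50, 107]] [35 30 16]
156 [[591, -129, 40], [585, -129, 42]] [27 22 19]
158 [[576, -66, 82], [571, -69, 80]] [34 28 22]
160 [[573, -52, 86], [568, -55, 85]] [34 27 23]
162 [[571, -45, 85], [566, -47, 84]] [27 23 21]
164 [[576, -64, 64], [571, -68, 62]] [34 33 28]
166 [[577, -66, 56], [572, -68, 55]] [26 20  9]
168 [[577, -65, 50], [572, -67, 50]] [28 24 25]
170 [[577, -65, 44], [574, -74, 37]] [30 25 14]
172 [[578, -69, 34], [573, -71, 33]] [70 65 62]
174 [[583, -87, 12], [578, -89, 12]] [94 90 91]
176 [[582, -83, 9], [577, -85, 8]] [88 85 85]
```

Request:
move_arm(
  deltas=[
    [0,0,0.005,0,60],
    [0,0,0.005,0,40],
    [0,0,0.005,0,25],
    [0,0,0.005,0,15],
    [0,0,0.005,0,5],
    [0,0,0.005,0,5],
    [0,0,0.005,0,5],
    [0,0,0.005,0,5],
  ],
  force=50,
)

```text
t: 5.63
tcp_pos: [0.5909, -0.1192, 0.0046]
tool_rot: [0.991, 0.135, 0.0, 0.0]
force: [-2.3, 0.8, 5.0]
finger_gap: 0.28
```

```bash
python3 go.py 430.5 -115 100 15.6
```

```text
t 5.63 tcp [ 590.9 -119.2    4.6] psi 15.57 tilt [ 7.e-04 -3.e-04 -1.e+00] gap 0.28 F [-2.3  0.8  5. ]
delta [-0.383 -0.118 -0.239] twist -0.001
```

Request:
move_arm(
  deltas=[
    [0,0,-0.02,0,5],
    [0,0,-0.05,0,5],
    [0,0,-0.09,0,5],
    [0,0,-0.13,0,5],
    [0,0,-0.17,0,5],
    [0,0,-0.21,0,5],
    [0,0,-0.23,0,5],
    [0,0,-0.24,0,5],
  ],
)

```text
t: 6.3
tcp_pos: [0.5915, -0.1193, 0.1021]
tool_rot: [0.991, 0.136, 0.001, 0.001]
force: [-0.4, -1.2, -1.3]
finger_gap: 0.284
```

```bash
python3 go.py 430.5 -115 100 15.6; python3 - <<'E'
from h import *
for n in ("side",):
    p,d=manip.snapshot(n); np.savez(f"{n}4.npz",p=p,d=d)
    u,v=239,141
    x=cv2.resize(p[max(v-70,0):v+50,max(u-60,0):u+60],None,fx=5,fy=5,interpolation=cv2.INTER_CUBIC);cv2.imwrite(f"pics/{n}4.png",x[:,:,::-1])
E
```

```text
t 6.3 tcp [ 591.5 -119.3  102.1] psi 15.58 tilt [ 0.0029 -0.0011 -1.    ] gap 0.284 F [-0.4 -1.2 -1.3]
delta [-0.385 -0.118  0.004] twist -0.001
```

View pics/side4.png

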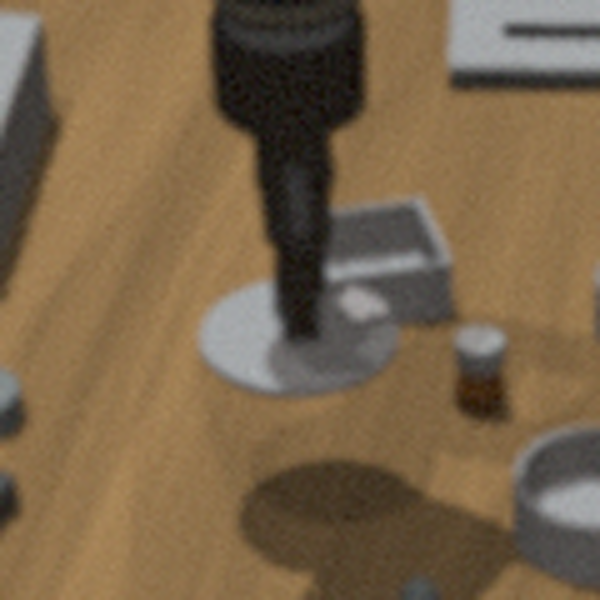

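Request:
move_arm(
  deltas=[
    [-0.02,-0.006,0,0,5],
    [-0.07,-0.021,0,0,5],
    [-0.13,-0.04,0,0,5],
    [-0.2,-0.061,0,0,5],
    [-0.27,-0.083,0,0,5],
    [-0.33,-0.101,0,0,5],
    [-0.37,-0.113,0,0,5],
    [-0.385,-0.118,0,0,5],
  ],
)

```text
t: 7.02
tcp_pos: [0.4246, -0.1131, 0.0992]
tool_rot: [0.991, 0.135, -0.003, -0.002]
force: [-0.7, 0.1, -1.9]
finger_gap: 0.281
```

```bash
python3 go.py 430.5 -115 60 15.6; python3 - <<'E'
from h import *
for n in ("side",):
    p,d=manip.snapshot(n); np.savez(f"{n}5.npz",p=p,d=d)
    u,v=295,150
    x=cv2.resize(p[max(v-70,0):v+50,max(u-60,0):u+60],None,fx=5,fy=5,interpolation=cv2.INTER_CUBIC);cv2.imwrite(f"pics/{n}5.png",x[:,:,::-1])
E
```

```text
t 7.02 tcp [ 424.6 -113.1   99.2] psi 15.52 tilt [-0.0066  0.0035 -1.    ] gap 0.281 F [-0.7  0.1 -1.9]
delta [0.013 0.009 0.098] twist -0.003
```

View pics/side5.png

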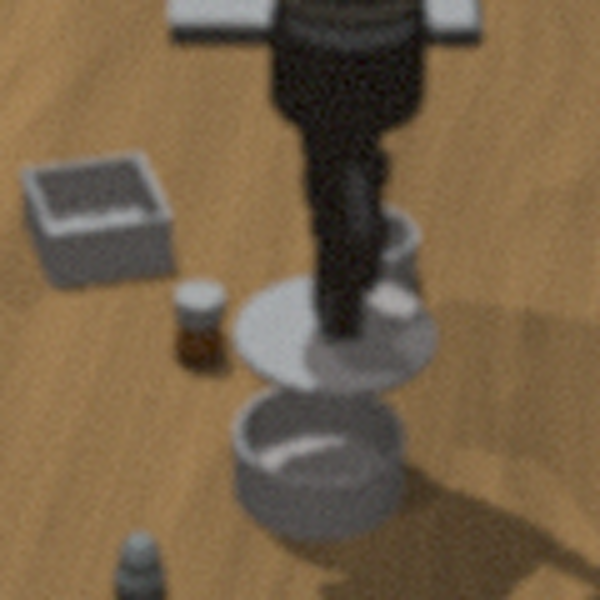

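Request:
move_arm(
  deltas=[
    [0,0,0.02,0,5],
    [0,0,0.04,0,5],
    [0,0,0.06,0,5],
    [0,0,0.08,0,5],
    [0,0,0.1,0,5],
    [0,0,0.11,0,5],
    [0,0,0.115,0,5],
    [0,0,0.115,0,5],
  ],
)

```text
t: 7.73
tcp_pos: [0.4294, -0.1147, 0.0534]
tool_rot: [0.991, 0.136, -0.001, -0.0]
force: [0.4, -0.1, -2.3]
finger_gap: 0.284
```

```bash
python3 go.py 430.5 -115 37 15.6; python3 - <<'E'
from h import *
for n in ("side",):
    p,d=manip.snapshot(n); np.savez(f"{n}6.npz",p=p,d=d)
    u,v=295,165
    x=cv2.resize(p[max(v-50,0):v+50,max(u-60,0):u+60],None,fx=6,fy=6,interpolation=cv2.INTER_CUBIC);cv2.imwrite(f"pics/{n}6.png",x[:,:,::-1])
E
```

```text
t 7.73 tcp [ 429.4 -114.7   53.4] psi 15.58 tilt [-1.2e-03  7.0e-04 -1.0e+00] gap 0.284 F [ 0.4 -0.1 -2.3]
delta [0.002 0.001 0.041] twist -0.001
```

View pics/side6.png

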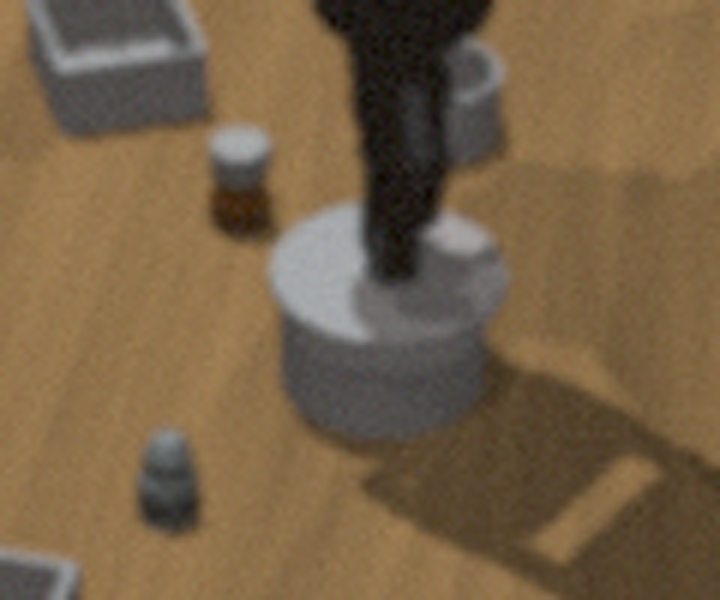

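Request:
move_arm(
  deltas=[
    [0.002,0.001,0.006,0,5],
    [0.002,0.001,0.012,0,5],
    [0.002,0.001,0.018,0,5],
    [0.002,0.001,0.023,0,5],
    [0.002,0.001,0.028,0,5],
    [0.002,0.001,0.033,0,5],
    [0.002,0.001,0.037,0,5],
    [0.002,0.001,0.037,0,5],
  ],
)

```text
t: 8.45
tcp_pos: [0.4303, -0.115, 0.039]
tool_rot: [0.991, 0.135, -0.0, -0.0]
force: [-0.5, 0.5, -1.8]
finger_gap: 0.281
```

```bash
python3 go.py 430.5 -115 36.5 15.6
```

```text
t 8.45 tcp [ 430.3 -115.    39. ] psi 15.57 tilt [-5.e-04  3.e-04 -1.e+00] gap 0.281 F [-0.5  0.5 -1.8]
delta [0.    0.    0.006] twist -0.001
```

Request:
move_arm(
  deltas=[
    [0,0,0.002,0,5],
    [0,0,0.003,0,5],
    [0,0,0.004,0,5],
    [0,0,0.005,0,5],
    [0,0,0.006,0,5],
    [0,0,0.007,0,5],
    [0,0,0.007,0,5],
    [0,0,0.007,0,5],
  ],
)

```text
t: 9.12
tcp_pos: [0.4305, -0.1151, 0.0366]
tool_rot: [0.991, 0.135, 0.0, 0.0]
force: [0.3, -0.6, -0.6]
finger_gap: 0.279
```

```bash
python3 go.py 430.5 -115 36.5 15.6
```

```text
t 9.12 tcp [ 430.5 -115.1   36.6] psi 15.57 tilt [ 2.e-04 -1.e-04 -1.e+00] gap 0.279 F [ 0.3 -0.6 -0.6]
delta [-0. -0.  0.] twist -0.001
```

Request:
move_arm(
  deltas=[
    [0,0,0.001,0,35],
    [0,0,0.001,0,50],
    [0,0,0.0,0,70],
    [0,0,0,0,90],
    [0,0,0,0,100],
    [0,0,0,0,100],
    [0,0,-0.01,0,100],
    [0,0,-0.03,0,100],
  ],
)

```text
t: 9.78
tcp_pos: [0.4299, -0.1148, 0.0483]
tool_rot: [0.991, 0.135, -0.001, -0.001]
force: [-0.3, -0.8, 0.1]
finger_gap: 0.999
```

Request:
move_arm(
  deltas=[
    [0,0,-0.06,0,100],
    [0,0,-0.12,0,100],
    [0,0,-0.18,0,100],
    [0,0,-0.22,0,100],
    [0,0,-0.24,0,100],
    [0,0,-0.25,0,100],
    [0,0,-0.25,0,100],
    [0,0,-0.25,0,100],
  ],
)

```text
t: 10.45
tcp_pos: [0.4301, -0.1149, 0.1481]
tool_rot: [0.991, 0.135, -0.0, -0.0]
force: [0.5, 0.1, 0.4]
finger_gap: 0.998
```

```bash
python3 go.py 425.8 113.5 90 15.6; python3 - <<'E'
from h import *
for n in ("side",):
    p,d=manip.snapshot(n); np.savez(f"{n}7.npz",p=p,d=d)
    u,v=295,165
    x=cv2.resize(p[max(v-50,0):v+50,max(u-60,0):u+60],None,fx=6,fy=6,interpolation=cv2.INTER_CUBIC);cv2.imwrite(f"pics/{n}7.png",x[:,:,::-1])
E
```

```text
t 10.45 tcp [ 430.1 -114.9  148.1] psi 15.57 tilt [-8.e-04  5.e-04 -1.e+00] gap 0.998 F [0.5 0.1 0.4]
delta [ 0.143 -0.553  0.146] twist -0.001
```

View pics/side7.png

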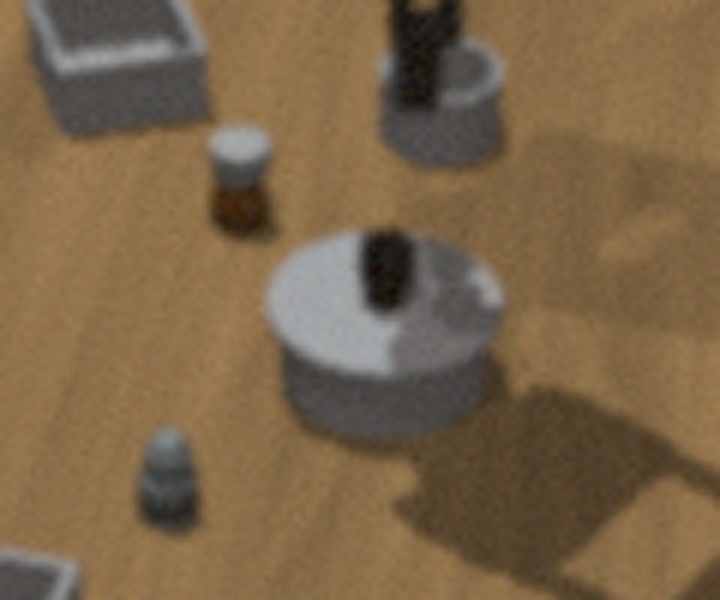

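Request:
move_arm(
  deltas=[
    [0.01,-0.04,0,0,100],
    [0.03,-0.12,0.02,0,100],
    [0.055,-0.21,0.04,0,100],
    [0.08,-0.31,0.07,0,100],
    [0.106,-0.41,0.1,0,100],
    [0.13,-0.5,0.12,0,100],
    [0.14,-0.54,0.14,0,100],
    [0.143,-0.553,0.146,0,100],
  ],
)

```text
t: 11.17
tcp_pos: [0.424, 0.116, 0.0881]
tool_rot: [0.99, 0.138, -0.002, -0.0]
force: [-0.5, -0.8, -0.5]
finger_gap: 1.004
```

Request:
move_arm(
  deltas=[
    [0,0,0.02,0,100],
    [0,0,0.06,0,100],
    [0,0,0.1,0,100],
    [0,0,0.14,0,100],
    [0,0,0.18,0,100],
    [0,0,0.2,0,100],
    [0,0,0.212,0,100],
    [0,0,0.212,0,100],
  ],
)

```text
t: 11.83
tcp_pos: [0.426, 0.1124, 0.0044]
tool_rot: [0.991, 0.135, -0.001, -0.0]
force: [-0.2, -0.5, -0.2]
finger_gap: 1.0
```

```bash
python3 go.py 425.8 113.5 4 15.6
```

```text
t 11.83 tcp [426.  112.4   4.4] psi 15.48 tilt [-1.9e-03 -1.0e-04 -1.0e+00] gap 1.0 F [-0.2 -0.5 -0.2]
delta [ 0.    -0.003  0.001] twist -0.004
```

Request:
move_arm(
  deltas=[
    [0,-0.003,0,0,60],
    [0,-0.003,0,0,40],
    [0,-0.003,0,0,25],
    [0,-0.003,0,0,15],
    [0,-0.003,0,0,5],
    [0,-0.003,0,0,5],
    [0,-0.003,0,0,5],
    [0,-0.003,0,0,5],
  ],
)

```text
t: 12.5
tcp_pos: [0.4263, 0.1146, 0.0059]
tool_rot: [0.991, 0.136, 0.001, 0.0]
force: [0.5, -0.2, 6.1]
finger_gap: 0.281
```

```bash
python3 go.py 428.7 -310 100 15.6
```

```text
t 12.5 tcp [426.3 114.6   5.9] psi 15.58 tilt [ 0.0013  0.     -1.    ] gap 0.281 F [ 0.5 -0.2  6.1]
delta [-0.279  1.024 -0.235] twist -0.001
```

Request:
move_arm(
  deltas=[
    [0,0,-0.02,0,5],
    [0,0,-0.06,0,5],
    [0,0,-0.12,0,5],
    [0,0,-0.18,0,5],
    [0,0,-0.25,0,5],
    [0,0,-0.31,0,5],
    [0,0,-0.35,0,5],
    [0,0,-0.36,0,5],
  ],
)

```text
t: 13.17
tcp_pos: [0.4272, 0.1147, 0.1521]
tool_rot: [0.991, 0.136, 0.003, 0.0]
force: [1.2, 0.6, -1.0]
finger_gap: 0.284
```

Request:
move_arm(
  deltas=[
    [-0.005,0.02,0,0,5],
    [-0.02,0.07,0,0,5],
    [-0.036,0.13,0,0,5],
    [-0.054,0.2,0,0,5],
    [-0.076,0.28,0,0,5],
    [-0.098,0.36,0,0,5],
    [-0.12,0.44,0,0,5],
    [-0.142,0.52,0,0,5],
  ],
)

```text
t: 13.83
tcp_pos: [0.4254, -0.1026, 0.1478]
tool_rot: [0.991, 0.135, -0.002, -0.001]
force: [0.4, -0.2, 0.0]
finger_gap: 0.281
```

```bash
python3 go.py 428.7 -310 120 15.6
```

```text
t 13.83 tcp [ 425.4 -102.6  147.8] psi 15.57 tilt [-0.0033  0.0016 -1.    ] gap 0.281 F [ 0.4 -0.2  0. ]
delta [-0.131  0.502  0.069] twist -0.001
```

Request:
move_arm(
  deltas=[
    [-0.016,0.06,0,0,5],
    [-0.036,0.14,0,0,5],
    [-0.057,0.22,0,0,5],
    [-0.08,0.31,0,0,5],
    [-0.103,0.4,0.01,0,5],
    [-0.12,0.46,0.03,0,5],
    [-0.128,0.49,0.05,0,5],
    [-0.131,0.502,0.07,0,5],
  ],
)

```text
t: 14.5
tcp_pos: [0.4295, -0.3104, 0.1193]
tool_rot: [0.991, 0.134, -0.001, -0.001]
force: [0.1, 0.5, -1.1]
finger_gap: 0.287
```

Request:
move_arm(
  deltas=[
    [0,0,0.02,0,5],
    [0,0,0.04,0,5],
    [0,0,0.07,0,5],
    [0,0,0.1,0,5],
    [0,0,0.13,0,5],
    [0,0,0.15,0,5],
    [0,0,0.16,0,5],
    [0,0,0.16,0,5],
  ],
)

```text
t: 15.17
tcp_pos: [0.4299, -0.3068, 0.0563]
tool_rot: [0.991, 0.136, -0.001, -0.001]
force: [0.8, 0.0, -0.6]
finger_gap: 0.282
```

```bash
python3 go.py 428.7 -310 37.8 15.6; python3 - <<'E'
from h import *
for n in ("side",):
    p,d=manip.snapshot(n); np.savez(f"{n}8.npz",p=p,d=d)
    u,v=307,125
    x=cv2.resize(p[max(v-50,0):v+40,max(u-50,0):u+50],None,fx=6,fy=6,interpolation=cv2.INTER_CUBIC);cv2.imwrite(f"pics/{n}8.png",x[:,:,::-1])
E
```

```text
t 15.17 tcp [ 429.9 -306.8   56.3] psi 15.65 tilt [-0.002   0.0023 -1.    ] gap 0.282 F [ 0.8  0.  -0.6]
delta [-0.005  0.007  0.046] twist 0.002
```

View pics/side8.png

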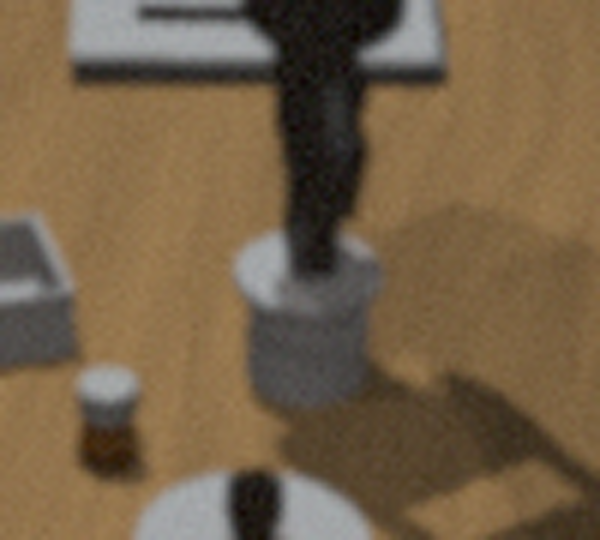

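Aligned; correct 3 mm in y and lower.

Request:
move_arm(
  deltas=[
    [-0.002,0.003,0,0,5],
    [-0.004,0.006,0.006,0,5],
    [-0.004,0.007,0.012,0,5],
    [-0.004,0.007,0.018,0,5],
    [-0.004,0.007,0.024,0,5],
    [-0.004,0.007,0.03,0,5],
    [-0.004,0.007,0.036,0,5],
    [-0.004,0.007,0.038,0,5],
  ],
)

```text
t: 15.88
tcp_pos: [0.4294, -0.3115, 0.0416]
tool_rot: [0.991, 0.135, -0.0, -0.0]
force: [-0.5, -0.3, -0.5]
finger_gap: 0.285
```

```bash
python3 go.py 428.7 -310 37.8 15.6
```

```text
t 15.88 tcp [ 429.4 -311.5   41.6] psi 15.57 tilt [-6.e-04  6.e-04 -1.e+00] gap 0.285 F [-0.5 -0.3 -0.5]
delta [-0.001 -0.004  0.01 ] twist -0.001
```

Request:
move_arm(
  deltas=[
    [0,-0.003,0.002,0,5],
    [0,-0.003,0.004,0,5],
    [0,-0.003,0.006,0,5],
    [0,-0.003,0.008,0,5],
    [0,-0.003,0.009,0,5],
    [0,-0.003,0.01,0,5],
    [0,-0.003,0.011,0,5],
    [0,-0.003,0.011,0,5],
  ],
)

```text
t: 16.55
tcp_pos: [0.4294, -0.3107, 0.0382]
tool_rot: [0.991, 0.135, 0.0, 0.0]
force: [-1.2, 0.4, 4.2]
finger_gap: 0.286
```

```bash
python3 go.py 428.7 -310 37.8 15.6
```

```text
t 16.55 tcp [ 429.4 -310.7   38.2] psi 15.57 tilt [ 3.e-04 -3.e-04 -1.e+00] gap 0.286 F [-1.2  0.4  4.2]
delta [-0.001 -0.002  0.001] twist -0.001
```

Contact (≈5 N) at the expected height: seated. Release.

Request:
move_arm(
  deltas=[
    [0,0,0,0,35],
    [0,0,0,0,50],
    [0,0,0.0,0,70],
    [0,0,0,0,90],
    [0,0,0,0,100],
    [0,0,0,0,100],
    [0,0,-0.01,0,100],
    [0,0,-0.03,0,100],
  ],
)

```text
t: 17.22
tcp_pos: [0.4288, -0.31, 0.0494]
tool_rot: [0.991, 0.135, -0.001, -0.001]
force: [0.3, 0.1, -0.1]
finger_gap: 1.0
```

Request:
move_arm(
  deltas=[
    [0,0,-0.06,0,100],
    [0,0,-0.12,0,100],
    [0,0,-0.18,0,100],
    [0,0,-0.22,0,100],
    [0,0,-0.24,0,100],
    [0,0,-0.25,0,100],
    [0,0,-0.25,0,100],
    [0,0,-0.25,0,100],
  ],
)

```text
t: 17.88
tcp_pos: [0.4289, -0.3102, 0.1492]
tool_rot: [0.991, 0.135, -0.0, -0.0]
force: [-0.0, 0.6, -0.2]
finger_gap: 0.996
```

```bash
python3 go.py 587.5 328 110 27; python3 - <<'E'
from h import *
for n in ("side",):
    p,d=manip.snapshot(n); np.savez(f"{n}9.npz",p=p,d=d)
    u,v=307,125
    x=cv2.resize(p[max(v-50,0):v+60,max(u-60,0):u+50],None,fx=5,fy=5,interpolation=cv2.INTER_CUBIC);cv2.imwrite(f"pics/{n}9.png",x[:,:,::-1])
E
```

```text
t 17.88 tcp [ 428.9 -310.2  149.2] psi 15.57 tilt [-8.e-04  9.e-04 -1.e+00] gap 0.996 F [-0.   0.6 -0.2]
delta [ 0.81  -1.43   0.099] twist -0.399
```

View pics/side9.png

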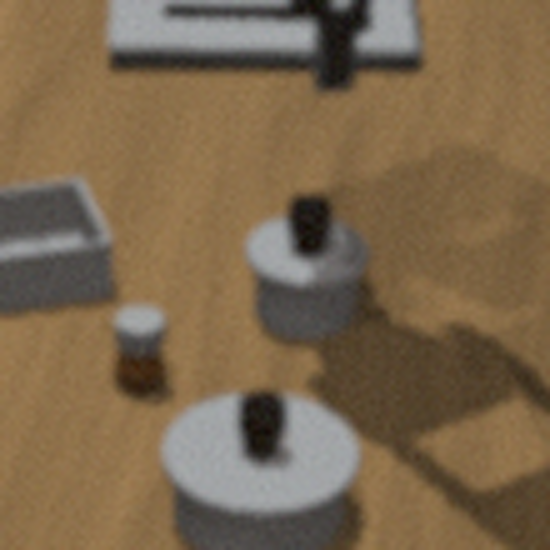

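Request:
move_arm(
  deltas=[
    [0.02,-0.04,0,0,100],
    [0.06,-0.11,0,0,100],
    [0.11,-0.19,0,0,100],
    [0.16,-0.28,0,0,100],
    [0.21,-0.37,0,0,100],
    [0.26,-0.46,0,0,100],
    [0.31,-0.55,0,0,100],
    [0.36,-0.64,0,0,100],
  ],
)

```text
t: 18.6
tcp_pos: [0.4986, -0.0232, 0.1485]
tool_rot: [0.991, 0.135, -0.001, -0.001]
force: [0.5, -1.7, -0.5]
finger_gap: 1.002
```

```bash
python3 go.py 587.5 328 110 27
```

```text
t 18.6 tcp [498.6 -23.2 148.5] psi 15.55 tilt [-2.7e-03  7.0e-04 -1.0e+00] gap 1.002 F [ 0.5 -1.7 -0.5]
delta [ 0.45  -0.786  0.096] twist -0.4
```

Request:
move_arm(
  deltas=[
    [0.05,-0.09,0,-0.03,100],
    [0.1,-0.175,0,-0.08,100],
    [0.15,-0.262,0,-0.14,100],
    [0.2,-0.35,0,-0.2,100],
    [0.25,-0.437,0,-0.26,100],
    [0.3,-0.524,0,-0.32,100],
    [0.34,-0.594,0,-0.37,100],
    [0.37,-0.646,0,-0.4,100],
  ],
)

```text
t: 19.27
tcp_pos: [0.572, 0.2664, 0.148]
tool_rot: [0.972, 0.235, -0.001, -0.0]
force: [1.2, 0.4, 0.3]
finger_gap: 1.003
```

```bash
python3 go.py 587.5 328 80 27
```

```text
t 19.27 tcp [572.  266.4 148. ] psi 27.22 tilt [-0.0021  0.     -1.    ] gap 1.003 F [1.2 0.4 0.3]
delta [ 0.105 -0.119  0.17 ] twist 0.008
```

Request:
move_arm(
  deltas=[
    [0.03,-0.03,0.02,0,100],
    [0.06,-0.07,0.05,0,100],
    [0.09,-0.1,0.09,0,100],
    [0.105,-0.119,0.13,0,100],
    [0.105,-0.119,0.16,0,100],
    [0.105,-0.119,0.17,0,100],
    [0.105,-0.119,0.17,0,100],
    [0.105,-0.119,0.17,0,100],
  ],
)

```text
t: 19.93
tcp_pos: [0.588, 0.3238, 0.0813]
tool_rot: [0.972, 0.233, -0.001, 0.0]
force: [0.2, 0.4, 1.0]
finger_gap: 1.0
```

```bash
python3 go.py 587.5 328 5 27.3
```

```text
t 19.93 tcp [588.  323.8  81.3] psi 26.98 tilt [-1.3e-03 -7.0e-04 -1.0e+00] gap 1.0 F [0.2 0.4 1. ]
delta [ 0.004 -0.01   0.191] twist -0.011
```

Request:
move_arm(
  deltas=[
    [0.004,-0.01,0.03,-0.011,100],
    [0.004,-0.01,0.06,-0.011,100],
    [0.004,-0.01,0.09,-0.011,100],
    [0.004,-0.01,0.12,-0.011,100],
    [0.004,-0.01,0.15,-0.011,100],
    [0.004,-0.01,0.175,-0.011,100],
    [0.004,-0.01,0.187,-0.011,100],
    [0.004,-0.01,0.187,-0.011,100],
  ],
)

```text
t: 20.6
tcp_pos: [0.5867, 0.3286, 0.0048]
tool_rot: [0.972, 0.236, -0.002, 0.0]
force: [0.2, 0.4, 0.7]
finger_gap: 1.002
```

Request:
move_arm(
  deltas=[
    [0,0,0,0,60],
    [0,0,0,0,40],
    [0,0,0,0,25],
    [0,0,0,0,15],
    [0,0,0,0,5],
    [0,0,0,0,2],
    [0,0,0,0,2],
    [0,0,0,0,2],
  ],
)

```text
t: 21.27
tcp_pos: [0.5885, 0.3293, 0.0077]
tool_rot: [0.972, 0.236, 0.001, -0.0]
force: [-0.1, -0.1, 3.6]
finger_gap: 0.201
```

```bash
python3 go.py 587.5 328 120 27.3
```

```text
t 21.27 tcp [588.5 329.3   7.7] psi 27.35 tilt [ 1.4e-03  5.0e-04 -1.0e+00] gap 0.201 F [-0.1 -0.1  3.6]
delta [-0.003  0.002 -0.281] twist 0.002
```

Request:
move_arm(
  deltas=[
    [0,0,-0.02,0,2],
    [0,0,-0.05,0,2],
    [0,0,-0.1,0,2],
    [0,0,-0.16,0,2],
    [0,0,-0.22,0,2],
    [0,0,-0.27,0,2],
    [0,0,-0.3,0,2],
    [0,0,-0.31,0,2],
  ],
)

```text
t: 21.93
tcp_pos: [0.5892, 0.3297, 0.1341]
tool_rot: [0.972, 0.236, 0.002, -0.0]
force: [0.6, -0.4, -1.7]
finger_gap: 0.197
```

```bash
python3 go.py 592.7 -322 130 25; python3 - <<'E'
from h import *
for n in ("side",):
    p,d=manip.snapshot(n); np.savez(f"{n}10.npz",p=p,d=d)
    x=cv2.resize(p[200:350,120:280],None,fx=4,fy=4,interpolation=cv2.INTER_CUBIC);cv2.imwrite(f"pics/{n}10.png",x[:,:,::-1])
E
```

```text
t 21.93 tcp [589.2 329.7 134.1] psi 27.36 tilt [ 0.0045  0.0017 -1.    ] gap 0.197 F [ 0.6 -0.4 -1.7]
delta [-0.741  1.451  0.008] twist 0.082
```

View pics/side10.png

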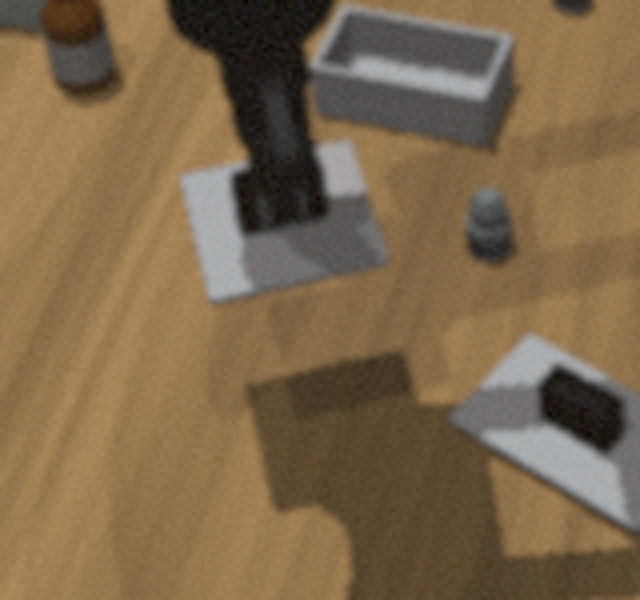

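Request:
move_arm(
  deltas=[
    [-0.01,0.02,0,0,2],
    [-0.03,0.059,0,0,2],
    [-0.06,0.118,0,0,2],
    [-0.095,0.186,0,0,2],
    [-0.13,0.255,0,0,2],
    [-0.165,0.323,0,0,2],
    [-0.2,0.392,0,0,2],
    [-0.235,0.46,0,0,2],
  ],
)

```text
t: 22.65
tcp_pos: [0.5871, 0.1203, 0.129]
tool_rot: [0.972, 0.236, -0.002, -0.0]
force: [1.0, -0.8, -1.7]
finger_gap: 0.203
```

Request:
move_arm(
  deltas=[
    [-0.035,0.069,0,0.01,2],
    [-0.07,0.137,0,0.02,2],
    [-0.105,0.206,0,0.03,2],
    [-0.14,0.274,0,0.04,2],
    [-0.175,0.343,0,0.05,2],
    [-0.21,0.411,0,0.06,2],
    [-0.245,0.48,0,0.07,2],
    [-0.28,0.548,0,0.08,2],
  ],
)

```text
t: 23.32
tcp_pos: [0.5882, -0.1252, 0.1289]
tool_rot: [0.976, 0.217, -0.002, -0.001]
force: [1.1, 0.6, -0.5]
finger_gap: 0.195
```

```bash
python3 go.py 592.7 -322 110 25
```

```text
t 23.32 tcp [ 588.2 -125.2  128.9] psi 25.02 tilt [-0.0041  0.0015 -1.    ] gap 0.195 F [ 1.1  0.6 -0.5]
delta [-0.198  0.451  0.047] twist 0.001
```

Request:
move_arm(
  deltas=[
    [-0.03,0.068,0,0,2],
    [-0.06,0.137,0,0,2],
    [-0.09,0.205,0,0,2],
    [-0.12,0.273,0,0,2],
    [-0.15,0.341,0.01,0,2],
    [-0.175,0.399,0.02,0,2],
    [-0.192,0.437,0.04,0,2],
    [-0.198,0.451,0.05,0,2],
  ],
)

```text
t: 23.98
tcp_pos: [0.5931, -0.3232, 0.1082]
tool_rot: [0.977, 0.215, -0.001, -0.001]
force: [0.1, -0.0, -1.4]
finger_gap: 0.194
```

Request:
move_arm(
  deltas=[
    [0,0,0.01,0,2],
    [0,0,0.03,0,2],
    [0,0,0.05,0,2],
    [0,0,0.07,0,2],
    [0,0,0.09,0,2],
    [0,0,0.11,0,2],
    [0,0,0.12,0,2],
    [0,0,0.12,0,2],
  ],
)

```text
t: 24.65
tcp_pos: [0.5941, -0.3197, 0.0614]
tool_rot: [0.976, 0.217, -0.001, -0.001]
force: [0.4, 0.4, -1.2]
finger_gap: 0.196
```

```bash
python3 go.py 592.7 -322 39.5 25; python3 - <<'E'
from h import *
for n in ("side",):
    p,d=manip.snapshot(n); np.savez(f"{n}11.npz",p=p,d=d)
    x=cv2.resize(p[60:180,190:330],None,fx=5,fy=5,interpolation=cv2.INTER_CUBIC);cv2.imwrite(f"pics/{n}11.png",x[:,:,::-1])
E
```

```text
t 24.65 tcp [ 594.1 -319.7   61.4] psi 25.08 tilt [-0.0021  0.0016 -1.    ] gap 0.196 F [ 0.4  0.4 -1.2]
delta [-0.006  0.004  0.055] twist 0.003
```

View pics/side11.png

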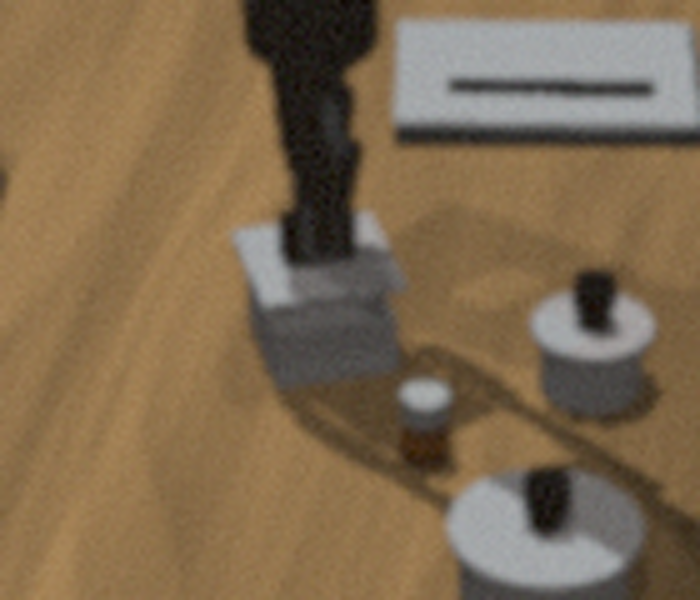

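Request:
move_arm(
  deltas=[
    [-0.003,0.004,0.005,0,2],
    [-0.003,0.004,0.01,0,2],
    [-0.003,0.004,0.016,0,2],
    [-0.003,0.004,0.022,0,2],
    [-0.003,0.004,0.03,0,2],
    [-0.003,0.004,0.037,0,2],
    [-0.003,0.004,0.043,0,2],
    [-0.003,0.004,0.045,0,2],
  ],
)

```text
t: 25.37
tcp_pos: [0.5941, -0.3223, 0.0442]
tool_rot: [0.976, 0.217, -0.0, -0.0]
force: [0.3, -1.1, -0.8]
finger_gap: 0.198
```

```bash
python3 go.py 592.7 -322 39.5 25
```

```text
t 25.37 tcp [ 594.1 -322.3   44.2] psi 25.06 tilt [-8.e-04  6.e-04 -1.e+00] gap 0.198 F [ 0.3 -1.1 -0.8]
delta [-0.003 -0.002  0.012] twist 0.002
```

Request:
move_arm(
  deltas=[
    [0,0,0.002,0,2],
    [0,0,0.004,0,2],
    [0,0,0.006,0,2],
    [0,0,0.008,0,2],
    [0,0,0.01,0,2],
    [0,0,0.012,0,2],
    [0,0,0.013,0,2],
    [0,0,0.013,0,2],
  ],
)

```text
t: 26.03
tcp_pos: [0.5944, -0.3226, 0.0397]
tool_rot: [0.976, 0.217, 0.0, 0.0]
force: [0.3, -0.1, -1.2]
finger_gap: 0.198
```

```bash
python3 go.py 592.7 -322 39.5 25
```

```text
t 26.03 tcp [ 594.4 -322.6   39.7] psi 25.06 tilt [ 0. -0. -1.] gap 0.198 F [ 0.3 -0.1 -1.2]
delta [-0.003 -0.003  0.001] twist 0.002
```

Request:
move_arm(
  deltas=[
    [0,0,0.001,0,2],
    [0,0,0.002,0,2],
    [0,0,0.003,0,2],
    [0,0,0.004,0,2],
    [0,0,0.005,0,2],
    [0,0,0.005,0,2],
    [0,0,0.005,0,2],
    [0,0,0.005,0,2],
  ],
)

```text
t: 26.7
tcp_pos: [0.5945, -0.3226, 0.0396]
tool_rot: [0.976, 0.217, 0.0, 0.0]
force: [-2.9, 1.8, 8.2]
finger_gap: 0.199
```

```bash
python3 go.py 592.7 -322 39.5 25
```

```text
t 26.7 tcp [ 594.5 -322.6   39.6] psi 25.06 tilt [ 3.e-04 -4.e-04 -1.e+00] gap 0.199 F [-2.9  1.8  8.2]
delta [-0.003 -0.003  0.   ] twist 0.002
```

Contact at 39.6 mm: seated. Back off the preload slightly and release.

Request:
move_arm(
  deltas=[
    [0,0,-0.003,0,2],
    [0,0,-0.003,0,30],
    [0,0,-0.003,0,50],
    [0,0,-0.003,0,80],
    [0,0,-0.003,0,100],
    [0,0,-0.003,0,100],
    [0,0,-0.01,0,100],
    [0,0,-0.03,0,100],
  ],
)

```text
t: 27.37
tcp_pos: [0.5935, -0.322, 0.0487]
tool_rot: [0.976, 0.217, -0.001, -0.001]
force: [0.5, -0.0, -0.2]
finger_gap: 1.003
```

Request:
move_arm(
  deltas=[
    [0,0,-0.06,0,100],
    [0,0,-0.12,0,100],
    [0,0,-0.18,0,100],
    [0,0,-0.22,0,100],
    [0,0,-0.24,0,100],
    [0,0,-0.25,0,100],
    [0,0,-0.25,0,100],
    [0,0,-0.25,0,100],
  ],
)

```text
t: 28.03
tcp_pos: [0.5938, -0.3221, 0.1489]
tool_rot: [0.976, 0.217, -0.001, -0.001]
force: [0.9, 0.2, -0.4]
finger_gap: 1.002
```

```bash
python3 go.py 439.5 334 110 -25.8; python3 - <<'E'
from h import *
for n in ("side",):
    p,d=manip.snapshot(n); np.savez(f"{n}12.npz",p=p,d=d)
    x=cv2.resize(p[60:180,190:330],None,fx=5,fy=5,interpolation=cv2.INTER_CUBIC);cv2.imwrite(f"pics/{n}12.png",x[:,:,::-1])
E
```

```text
t 28.03 tcp [ 593.8 -322.1  148.9] psi 25.06 tilt [-0.0013  0.001  -1.    ] gap 1.002 F [ 0.9  0.2 -0.4]
delta [ 0.345 -1.649  0.1  ] twist 1.775
```

View pics/side12.png

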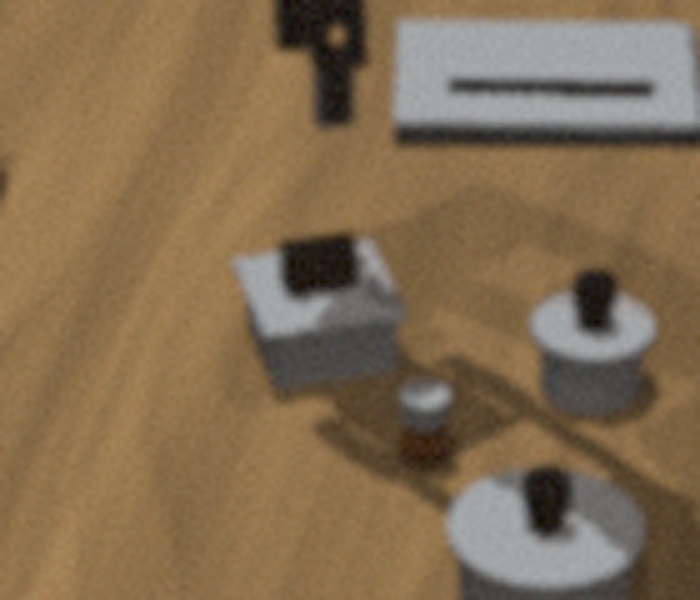

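Request:
move_arm(
  deltas=[
    [0.01,-0.04,0,0.05,100],
    [0.024,-0.115,0,0.15,100],
    [0.04,-0.2,0,0.27,100],
    [0.06,-0.29,0,0.4,100],
    [0.08,-0.38,0,0.53,100],
    [0.1,-0.47,0,0.66,100],
    [0.118,-0.56,0,0.78,100],
    [0.136,-0.65,0,0.9,100],
  ],
)

```text
t: 28.75
tcp_pos: [0.5321, -0.0623, 0.1485]
tool_rot: [1.0, -0.008, -0.001, -0.0]
force: [0.7, -0.6, 0.0]
finger_gap: 0.996
```

```bash
python3 go.py 439.5 334 110 -25.8
```

```text
t 28.75 tcp [532.1 -62.3 148.5] psi -0.93 tilt [-2.5e-03  9.0e-04 -1.0e+00] gap 0.996 F [ 0.7 -0.6  0. ]
delta [-0.247 -0.987  0.098] twist 0.868
```

Request:
move_arm(
  deltas=[
    [-0.022,-0.09,0,0.11,100],
    [-0.045,-0.18,0,0.22,100],
    [-0.067,-0.27,0,0.33,100],
    [-0.09,-0.36,0,0.44,100],
    [-0.112,-0.45,0,0.55,100],
    [-0.135,-0.54,0,0.66,100],
    [-0.157,-0.63,0,0.77,100],
    [-0.18,-0.72,0,0.85,100],
  ],
)

```text
t: 29.42
tcp_pos: [0.4638, 0.2263, 0.1486]
tool_rot: [0.976, -0.218, -0.001, 0.001]
force: [0.5, 0.0, -0.5]
finger_gap: 1.003
```

```bash
python3 go.py 439.5 334 80 -25.8
```

```text
t 29.42 tcp [463.8 226.3 148.6] psi -25.23 tilt [-2.4e-03 -6.0e-04 -1.0e+00] gap 1.003 F [ 0.5  0.  -0.5]
delta [-0.169 -0.218  0.171] twist 0.02
```

Request:
move_arm(
  deltas=[
    [-0.05,-0.065,0.01,0.01,100],
    [-0.1,-0.13,0.03,0.02,100],
    [-0.14,-0.18,0.06,0.02,100],
    [-0.165,-0.21,0.1,0.02,100],
    [-0.169,-0.218,0.14,0.02,100],
    [-0.169,-0.218,0.165,0.02,100],
    [-0.169,-0.218,0.17,0.02,100],
    [-0.169,-0.218,0.17,0.02,100],
  ],
)

```text
t: 30.08
tcp_pos: [0.4402, 0.3316, 0.0804]
tool_rot: [0.975, -0.222, -0.001, 0.001]
force: [0.7, -0.3, 0.4]
finger_gap: 0.999
```

```bash
python3 go.py 439.5 334 5.5 -25.8
```

```text
t 30.08 tcp [440.2 331.6  80.4] psi -25.68 tilt [-0.0029 -0.0016 -1.    ] gap 0.999 F [ 0.7 -0.3  0.4]
delta [-0.004 -0.005  0.187] twist 0.004
```

Request:
move_arm(
  deltas=[
    [-0.004,-0.005,0.03,0,100],
    [-0.004,-0.005,0.06,0,100],
    [-0.004,-0.005,0.09,0,100],
    [-0.004,-0.005,0.12,0,100],
    [-0.004,-0.005,0.15,0,100],
    [-0.004,-0.005,0.175,0,100],
    [-0.004,-0.005,0.186,0,100],
    [-0.004,-0.005,0.186,0,100],
  ],
)

```text
t: 30.75
tcp_pos: [0.4399, 0.3345, 0.0062]
tool_rot: [0.975, -0.222, -0.001, 0.001]
force: [0.4, 0.2, 0.6]
finger_gap: 1.0
```

Request:
move_arm(
  deltas=[
    [0,0,0,0,60],
    [0,0,0,0,40],
    [0,0,0,0,25],
    [0,0,0,0,15],
    [0,0,0,0,5],
    [0,0,0,0,2],
    [0,0,0,0,2],
    [0,0,0,0,2],
  ],
)

```text
t: 31.42
tcp_pos: [0.4408, 0.3352, 0.0079]
tool_rot: [0.975, -0.222, 0.0, -0.0]
force: [-0.2, 0.6, 4.3]
finger_gap: 0.195
```

```bash
python3 go.py 439.5 334 130 -25.8
```

```text
t 31.42 tcp [440.8 335.2   7.9] psi -25.65 tilt [ 1.e-03  5.e-04 -1.e+00] gap 0.195 F [-0.2  0.6  4.3]
delta [-0.001  0.004 -0.305] twist 0.005
```

Request:
move_arm(
  deltas=[
    [0,0,-0.02,0,2],
    [0,0,-0.05,0,2],
    [0,0,-0.1,0,2],
    [0,0,-0.16,0,2],
    [0,0,-0.22,0,2],
    [0,0,-0.26,0,2],
    [0,0,-0.28,0,2],
    [0,0,-0.29,0,2],
  ],
)

```text
t: 32.08
tcp_pos: [0.4409, 0.3353, 0.1252]
tool_rot: [0.975, -0.222, 0.001, -0.001]
force: [0.2, -0.0, -2.7]
finger_gap: 0.194
```

```bash
python3 go.py 585 97.8 120 -5.4; python3 - <<'E'
from h import *
for n in ("side",):
    p,d=manip.snapshot(n); np.savez(f"{n}13.npz",p=p,d=d)
    x=cv2.resize(p[200:350,160:340],None,fx=4,fy=4,interpolation=cv2.INTER_CUBIC);cv2.imwrite(f"pics/{n}13.png",x[:,:,::-1])
E
```

```text
t 32.08 tcp [440.9 335.3 125.2] psi -25.65 tilt [ 0.0025  0.0012 -1.    ] gap 0.194 F [ 0.2 -0.  -2.7]
delta [0.582 0.379 0.013] twist -0.707
```

View pics/side13.png

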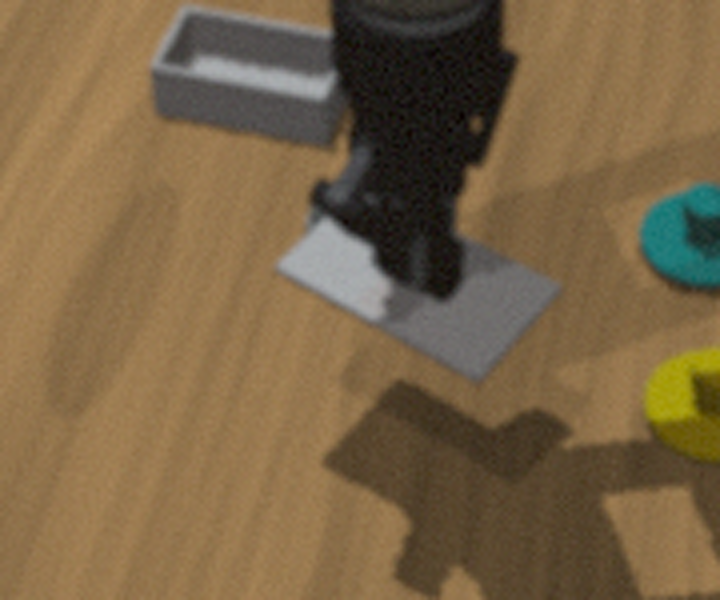

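Request:
move_arm(
  deltas=[
    [0.02,0.013,0,-0.03,2],
    [0.07,0.046,0,-0.1,2],
    [0.15,0.098,0,-0.2,2],
    [0.24,0.156,0,-0.3,2],
    [0.33,0.215,0,-0.4,2],
    [0.42,0.274,0,-0.5,2],
    [0.5,0.326,0,-0.6,2],
    [0.55,0.358,0,-0.7,2],
  ],
)

```text
t: 32.8
tcp_pos: [0.5785, 0.1067, 0.1221]
tool_rot: [0.999, -0.049, -0.0, 0.001]
force: [1.4, -0.3, -1.7]
finger_gap: 0.196
```

```bash
python3 go.py 585 97.8 80 -5.4
```

```text
t 32.8 tcp [578.5 106.7 122.1] psi -5.61 tilt [-1.0e-04 -1.1e-03 -1.0e+00] gap 0.196 F [ 1.4 -0.3 -1.7]
delta [0.018 0.02  0.105] twist -0.007
```

Request:
move_arm(
  deltas=[
    [0.01,0.01,0.01,0,2],
    [0.018,0.02,0.03,0,2],
    [0.018,0.02,0.06,0,2],
    [0.018,0.02,0.09,0,2],
    [0.018,0.02,0.12,0,2],
    [0.018,0.02,0.14,0,2],
    [0.018,0.02,0.15,0,2],
    [0.018,0.02,0.15,0,2],
  ],
)

```text
t: 33.47
tcp_pos: [0.5818, 0.1027, 0.0618]
tool_rot: [0.999, -0.048, -0.002, 0.0]
force: [0.4, -0.1, -1.3]
finger_gap: 0.199
```

```bash
python3 go.py 585 97.8 40 -5.4; python3 - <<'E'
from h import *
for n in ("side",):
    p,d=manip.snapshot(n); np.savez(f"{n}14.npz",p=p,d=d)
    x=cv2.resize(p[150:270,160:300],None,fx=5,fy=5,interpolation=cv2.INTER_CUBIC);cv2.imwrite(f"pics/{n}14.png",x[:,:,::-1])
E
```

```text
t 33.47 tcp [581.8 102.7  61.8] psi -5.54 tilt [-3.e-03  1.e-04 -1.e+00] gap 0.199 F [ 0.4 -0.1 -1.3]
delta [0.009 0.012 0.054] twist -0.005
```

View pics/side14.png

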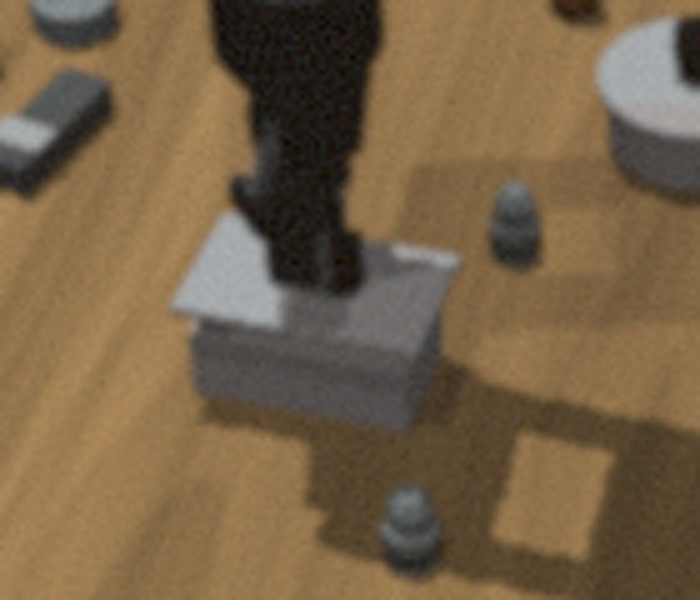

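```bash
python3 - <<'E'
from h import *
def rect(cx,cy,z,L,W,a):
    a=np.radians(a);R=np.array([[np.cos(a),-np.sin(a)],[np.sin(a),np.cos(a)]])
    q=np.array([[L,W],[L,-W],[-L,-W],[-L,W]])/2@R.T+[cx,cy]; return np.c_[q,np.full(4,z)]/1000
z=np.load("side14.npz")["p"].copy();x=cv2.resize(z[150:270,160:300],None,fx=5,fy=5,interpolation=cv2.INTER_CUBIC)
f=lambda P:((proj("side",P)-[160,150])*5+2).round().astype(int)
zb=61.8-7.7
cv2.polylines(x,[f(rect(581.8,102.7,zb+11,120,70,-5.5))],True,(255,0,0),1)
cv2.polylines(x,[f(rect(585,97.8,0,108,58,-5.4))],True,(0,255,0),1)
cv2.polylines(x,[f(rect(585,97.8,38,108,58,-5.4))],True,(0,255,0),1)
cv2.imwrite("pics/ov14.png",x[:,:,::-1])
E
```

```text
(no output)
```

View pics/ov14.png

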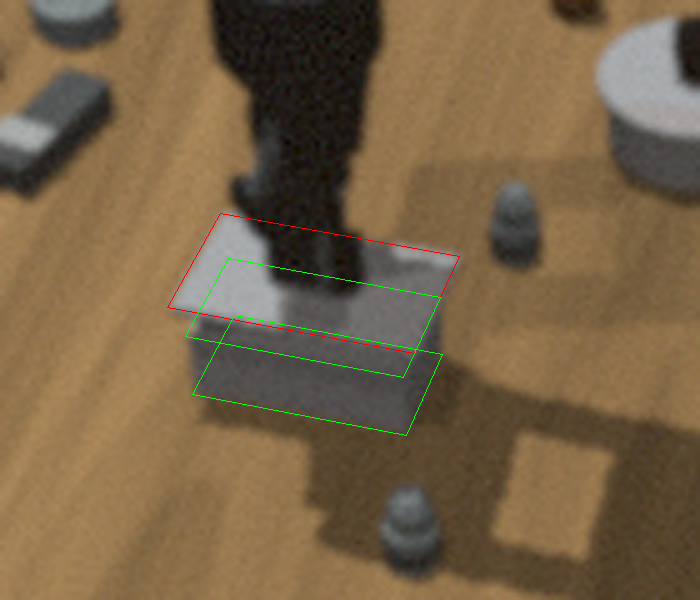

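Request:
move_arm(
  deltas=[
    [0.004,0.006,0,0,2],
    [0.008,0.013,0.004,0,2],
    [0.008,0.013,0.009,0,2],
    [0.008,0.013,0.014,0,2],
    [0.008,0.013,0.02,0,2],
    [0.008,0.013,0.027,0,2],
    [0.008,0.013,0.033,0,2],
    [0.008,0.013,0.035,0,2],
  ],
)

```text
t: 34.18
tcp_pos: [0.5854, 0.0965, 0.0488]
tool_rot: [0.999, -0.049, -0.0, 0.0]
force: [0.4, -0.1, -1.3]
finger_gap: 0.198
```

```bash
python3 go.py 585 97.8 40 -5.4
```

```text
t 34.18 tcp [585.4  96.5  48.8] psi -5.6 tilt [-9.e-04  0.e+00 -1.e+00] gap 0.198 F [ 0.4 -0.1 -1.3]
delta [-0.001 -0.003  0.022] twist -0.007
```

Request:
move_arm(
  deltas=[
    [-0.001,-0.002,0.003,0,2],
    [-0.001,-0.002,0.006,0,2],
    [-0.001,-0.002,0.009,0,2],
    [-0.001,-0.002,0.012,0,2],
    [-0.001,-0.002,0.015,0,2],
    [-0.001,-0.002,0.018,0,2],
    [-0.001,-0.002,0.021,0,2],
    [-0.001,-0.002,0.023,0,2],
  ],
)

```text
t: 34.85
tcp_pos: [0.5854, 0.0974, 0.0399]
tool_rot: [0.999, -0.049, -0.0, -0.0]
force: [0.7, 0.4, -1.3]
finger_gap: 0.198
```

```bash
python3 go.py 585 97.8 40 -5.4
```

```text
t 34.85 tcp [585.4  97.4  39.9] psi -5.6 tilt [-2.e-04  0.e+00 -1.e+00] gap 0.198 F [ 0.7  0.4 -1.3]
delta [-0.001 -0.001 -0.   ] twist -0.007
```

Request:
move_arm(
  deltas=[
    [0,0,0.001,0,2],
    [0,0,0.002,0,2],
    [0,0,0.003,0,2],
    [0,0,0.004,0,2],
    [0,0,0.004,0,2],
    [0,0,0.004,0,2],
    [0,0,0.004,0,2],
    [0,0,0.004,0,2],
  ],
)

```text
t: 35.52
tcp_pos: [0.5854, 0.0973, 0.0398]
tool_rot: [0.999, -0.049, 0.0, 0.0]
force: [-1.9, -0.2, 7.7]
finger_gap: 0.202
```

```bash
python3 go.py
```

```text
t 35.52 tcp [585.4  97.3  39.8] psi -5.59 tilt [ 4.e-04 -1.e-04 -1.e+00] gap 0.202 F [-1.9 -0.2  7.7]
```

Seated (contact at 39.8). Release, rise and retreat.

Request:
move_arm(
  deltas=[
    [0,0,-0.003,0,2],
    [0,0,-0.003,0,30],
    [0,0,-0.003,0,50],
    [0,0,-0.003,0,80],
    [0,0,-0.003,0,100],
    [0,0,-0.003,0,100],
    [0,0,-0.01,0,100],
    [0,0,-0.03,0,100],
  ],
)

```text
t: 36.18
tcp_pos: [0.5845, 0.0974, 0.0498]
tool_rot: [0.999, -0.049, -0.001, 0.0]
force: [0.5, 0.1, 0.3]
finger_gap: 0.998
```

Request:
move_arm(
  deltas=[
    [0,0,-0.06,0,100],
    [0,0,-0.14,0,100],
    [0,0,-0.22,0,100],
    [0,0,-0.3,0,100],
    [0,0,-0.36,0,100],
    [0,0,-0.4,0,100],
    [0,0,-0.42,0,100],
    [0,0,-0.42,0,100],
  ],
)

```text
t: 36.85
tcp_pos: [0.5867, 0.0974, 0.2212]
tool_rot: [0.999, -0.049, 0.003, -0.0]
force: [-0.2, 0.6, 0.6]
finger_gap: 0.996
```

```bash
python3 go.py 400 480 210 -5.4
```

```text
t 36.85 tcp [586.7  97.4 221.2] psi -5.59 tilt [ 5.1e-03 -1.0e-04 -1.0e+00] gap 0.996 F [-0.2  0.6  0.6]
delta [-0.558 -0.906  0.026] twist -0.007
```

Request:
move_arm(
  deltas=[
    [-0.04,-0.06,0,0,100],
    [-0.08,-0.13,0,0,100],
    [-0.13,-0.21,0,0,100],
    [-0.18,-0.29,0,0,100],
    [-0.23,-0.37,0,0,100],
    [-0.28,-0.45,0,0,100],
    [-0.33,-0.53,0,0,100],
    [-0.38,-0.61,0,0,100],
  ],
)

```text
t: 37.52
tcp_pos: [0.4559, 0.356, 0.2168]
tool_rot: [0.999, -0.049, -0.001, 0.001]
force: [0.4, 0.3, 0.6]
finger_gap: 0.998
```

Request:
move_arm(
  deltas=[
    [-0.04,-0.07,0,0,100],
    [-0.08,-0.13,0,0,100],
    [-0.12,-0.2,0,0,100],
    [-0.15,-0.25,0,0,100],
    [-0.17,-0.28,0,0,100],
    [-0.18,-0.3,0,0,100],
    [-0.18,-0.3,0,0,100],
    [-0.18,-0.3,0,0,100],
  ],
)

```text
t: 38.18
tcp_pos: [0.3982, 0.4807, 0.2178]
tool_rot: [0.999, -0.049, -0.0, 0.001]
force: [-0.7, -0.9, 0.2]
finger_gap: 1.004
```

```bash
python3 go.py; python3 - <<'E'
from h import *
p,d=manip.snapshot("top");np.savez("topF.npz",p=p,d=d);cv2.imwrite("pics/topF.png",p[:,:,::-1])
s,ds=manip.snapshot("side");cv2.imwrite("pics/sideF.png",s[:,:,::-1])
C=cloud("top",d)
for k,(u,v,D) in dict(sq=(434,161,(592.7,-322)),ob=(276,160,(585,97.8)),big=(357,220,(430.5,-115)),sm=(431,222,(428.7,-310))).items():
    hsv=cv2.cvtColor(p,cv2.COLOR_RGB2HSV)
    w=np.zeros(d.shape,bool);w[v-34:v+34,u-34:u+34]=1
    hi=w&(C[...,2]>.034)&(C[...,2]<.055)&(hsv[...,1]<60)&(hsv[...,2]>70)
    q=np.argwhere(hi)[:,::-1]; P=C[hi]; A=np.c_[P[:,:2]-P[:,:2].mean(0),np.ones(len(P))]
    co=np.linalg.lstsq(A,P[:,2],rcond=None)[0]
    print(k,len(q),fitw(plane("top",cv2.convexHull(q.astype(np.int32)).reshape(-1,2),.042)),"dish",D,"tilt",np.round(co,3))
for k,(u,v) in dict(l1=(233,185),l2=(315,190)).items():
    q=C[v-9:v+9,u-9:u+9].reshape(-1,3);q=q[(q[:,2]>.02)&(q[:,2]<.06)];print(k,np.round(np.median(q,0),3))
E
```

```text
t 38.18 tcp [398.2 480.7 217.8] psi -5.59 tilt [-6.0e-04 -1.5e-03 -1.0e+00] gap 1.004 F [-0.7 -0.9  0.2]
sq 851 (array([ 575.3, -283.7,   94. ]), array([ 575.9, -284.2]), array([ 86. , 170.7]), 25.5) dish (592.7, -322) tilt [-0.005  0.003  0.042]
ob 1079 (array([586.1,  97.5,  68. ]), array([585.7,  98.5]), array([ 70. , 120.2]), 84.4) dish (585, 97.8) tilt [-0.003 -0.     0.042]
big 1172 (array([ 430.3, -113.9,   52. ]), array([ 430.8, -113.9]), array([100.9, 100.2]), 0.0) dish (430.5, -115) tilt [-0.003 -0.007  0.042]
sm 496 (array([ 462.5, -279.3,   79.6]), array([ 460.5, -277.4]), array([158.2,  68.5]), 45.1) dish (428.7, -310) tilt [0.009 0.009 0.042]
l1 [0.512 0.21  0.036]
l2 [ 0.505 -0.005  0.036]
```

View pics/topF.png

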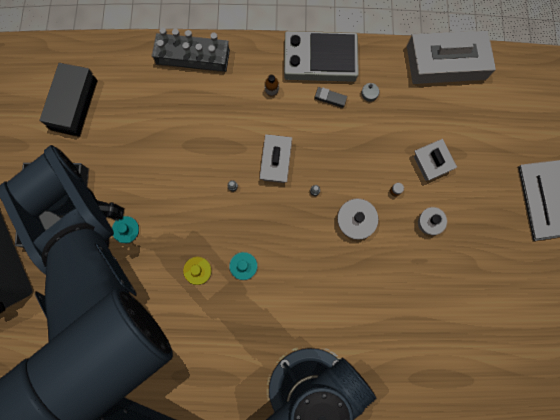

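View pics/sideF.png

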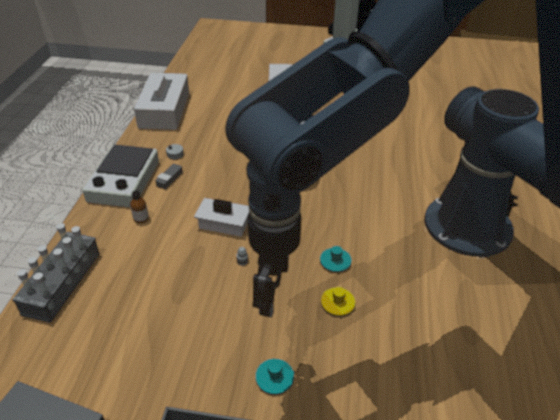

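```bash
python3 - <<'E'
from h import *
z=np.load("topF.npz");p,d=z["p"],z["d"];C=cloud("top",d);hsv=cv2.cvtColor(p,cv2.COLOR_RGB2HSV)
m=((C[...,2]>.034)&(C[...,2]<.055)&(hsv[...,1]<60)&(hsv[...,2]>70)).astype(np.uint8)
n,l,s,c=cv2.connectedComponentsWithStats(m)
for k,(u,v) in dict(sq=(425,155),sm=(425,222)).items():
    q=np.argwhere(l==l[v,u])[:,::-1];print(k,len(q),l[v,u],fitw(plane("top",q,.042)),np.median(C[l==l[v,u]][:,2]))
print(manip.sign_off())
E
```

```text
sq 825 18 (array([ 593.3, -321.9,   59.1]), array([ 593.9, -321.9]), array([86. , 87.1]), 25.5) 0.04209355852214869
sm 468 24 (array([ 429.3, -309.6,   35.8]), array([ 430.5, -310.1]), array([67.7, 69.4]), 0.9) 0.04202290735319725
the job is handed in; nothing more can be done
None
```

I put all four lids onto their own dishes, released them, and handed the job in at about 38 s. No verdict came back, so these are my own last checks.

- **Centring:** in the final top view each lid is within about 2 mm of where I measured its dish at the start. I did not re-measure the dishes at the end, because the lids cover them.
- **Alignment:** the square lid sits at 25.5° against about 25° for its dish. The oblong lid's heading matches its dish to within about 1°.
- **Seating and tilt:** plate tops read 42 mm above the bench where 43 mm is expected, and the plate slopes came out at 0.013 rad or less. The square and small round slopes were fitted with a nearby jar partly in the selection. I re-measured those two lids' position, size and height without it, but not their slope.
- **Objectives:** both stand where they were to within about 3 mm, which is measurement noise.
- **Gripper:** it is open, clear of everything, and reads near-zero force.

**What disagreed:**
- **Finger height:** the fingertips stood about 26 mm farther back than the given tool data. My first close on the large lid therefore shut just above its knob without touching it. I measured the real fingertip height in the side view and used that for every grasp.
- **Touch-down force:** there was a contact reaction of about 5 to 10 N when seating the small round, square and oblong lids. The large round lid showed only a slight change in force.

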